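# Pack the soap carton drawer and slide its lid shut

### The arm

A 6-joint arm with a two-finger parallel gripper is mounted at the origin on the work surface. World frame = base frame: x ahead of the robot, y to its left, z up, the work surface at z = 0. Lengths are in mm, angles in rad, forces in N, time in s.
With the tool pointing down it reaches from about 325 to 900 mm from the base axis. Payload 6.1 kg.
Tool frame: the origin (TCP) lies at the very end of the fingers, on their centre line; the grasp point (between the pads) lies 19 mm behind it; y points along the fingers, x is the direction in which the jaws open and shut, and the axes are right-handed (so a half turn about y gives the same grasp; the last joint's range is limited). The gripper opens to 85 mm and grips with 20 to 120 N. Pads are 22 mm wide; open, the fingers measure 114 mm over their backs; the gripper's body (76 mm by 85 mm) begins 54 mm behind the grasp point. The pads swing forward as they close: fully open they stand 13 mm farther back than shut.
Start: joints at [1.191, 0.22, 1.526, -0, 1.395, -0.126], TCP at [156.926, 604.971, 206.1] pointing down, gripper open.
Joint ranges: [-2.98, 2.98], [-0.91, 2.08], [0.09, 2.57], [-1.24, 4.39], [0.2, 2.65], [-2.68, 2.68]. Speed limits (rad/s): [2.57, 2.57, 3.01, 3.14, 3.14, 3.14].

### API

Orientations are given as a unit quaternion [w, x, y, z].
In Python, from station import r gives the robot as it stands.
- The arm moves only by the tool move_arm, never from a script. Its argument "plan" is a list that holds one entry, the list of rows, each a list of 7 numbers: the opening, from 0 (shut) to 1 (fully open), then the shift along the tool's x, y, z each as a share of 0.3 m, from -1 to 1, then the turn, a rotation vector about the tool's x, y, z each as a share of pi/2 rad, from -1 to 1. In form: [[[gripper, dx, dy, dz, ax, ay, az], ...]]. A call has 1 to 20 rows; each row shifts and turns the commanded pose from where the row before left it, along the tool's axes as they then stand; what a row does not reach is not made up. A row lasts 1/12 s, in which the tool goes at most 41.7 mm and 7.16 degrees, less where a joint would pass 70% of its speed; a pose out of reach is approached as far as the arm can. A call with a number of a shift or a turn outside -1 to 1 is refused whole. A call with a gripper value outside its range is refused whole. The fingers move at their own pace and stop on an object; "squeeze" is the grip in N (left out, the last holds). Time passes only in rows, so rows that do not move let the fingers close. It gives the time, the measured TCP pose, the force and the opening at its end, in the units of the state.
- r.state(): the state, without advancing time (a new reading comes with each control period).
- r.read_camera(name): name is "scene" or "side" or "wrist"; returns a dict with "color" (384x512x3 uint8, red, green, blue), "K" (3x3 intrinsics, pixels), "D" ([k1, k2, p1, p2, k3] as OpenCV has them; the pictures are not rectified), "world_from_camera" (4x4, takes a point from camera to world coordinates). Camera axes: x right, y down, z forward; pixel columns grow to the right and rows downward; lengths in mm; the calibration is good to about 2 mm. A picture is of the moment at which its call begins. There is no depth.
- r.close_job(): hands the job in, once; it reports no verdict.
Trained networks look in a picture, given as the dict that the camera call returned (one of the last four; its "shot" number tells which), for a name from the list of things; names that differ only in an ending like _2 or _b are one class to them, and where a whole thing is asked for, a point or a joint stands for the part that bears it (a point fixed in the world has none). Each returns a list of dicts, best first, with "confidence" (0 to 1); they miss things now and then, are a little off and sometimes report something else, mostly with a low value. They report only what shows in the picture. A call takes as long as a camera call. They do not tell look-alikes from the thing itself.
- r.cut_out(picture, target): "region" (384x512 bool, what is visible of it) and "uv" ([column, row] in pixels, amid what is visible of it).
The state is a dict: "clock": time; "joint_positions": joint angles; "joint_vel": joint speeds; "joint_efforts": joint torques, N m; "position": TCP position; "orientation": TCP orientation; "wrist_force": force on the tool from outside, world axes, zero at the start; "wrist_torque": the same for the moment, N m; "opening": opening from 0.0 (shut) to 1.0 (fully open).
Only numpy, scipy, OpenCV 4.12 (cv2) and the standard library are available. Lean on these libraries where they do the work, as an engineer would, in place of code of your own. Each camera call takes 0.05 s, during which the arm holds its last target.

### The job

Pack all three soap cartons side by side into the drawer box's open compartment, each lying flat on its floor so that none stands above the rim: one already lies in it, one stands on edge in it, one is still on the counter. Only then slide the teal lid fully shut over them, lifting its front edge over the two small stop bumps on the way, never forcing it against a carton, and leave it lying down flat. Leave the soap pump, the tumbler and the jar where they are.

Things in the scene. Friction and masses are not known exactly. Their poses are not given: they have to be found in the camera images.
- drawer_box: White drawer box fixed to the counter, 108 mm wide (its x) and 447 mm long (its y, from -100 to +347 mm). Origin: on the counter under the centre of the open packing compartment; z up. Walls 5 mm thick, rim 46 mm above the counter all round. Beyond the compartment, from y = +99 mm on, is an empty part over which the lid is parked.
- compartment (a point): Centre of the floor of the packing compartment, 6 mm above the counter. The compartment is 98 mm (box x) by 188 mm (box y, -94 to +94 mm) inside and 40 mm deep; its end walls rise to the rim.
- bumps (a point): Midpoint between two steel stop bumps, one on the outside of each long wall, at box y = 108 to 120 mm; this point is at the height of their tops, 6 mm below the rim. Across the bumps the box is 136 mm wide.
- lid_slide (a joint): Travel of the lid along the box's -y, m: 0 parked open, 0.240 fully shut (hard stop). About 1 N of friction. At 0.020 teeth under the lid's leading corners meet the bumps; it goes no further unless the leading edge is lifted over 8 mm (10 to 13 mm is good). From 0.045 on the teeth are past the bumps and the lid can come down again.
- lid_lift (a joint): Tilt of the lid about its trailing (+y) edge, rad: 0 lying down, at most 0.075 (leading edge, 197 mm from the hinge, 15 mm up). Its own weight (250 g) lets it down.
- lid: Teal lid plate, 130 mm wide, 197 mm long, 5 mm thick, with handle and teeth; its underside is 2.5 mm above the rim. Origin at the middle of its trailing (+y) edge, on the hinge line, 51 mm above the counter; axes as the box's when it lies down. Its leading edge is at box y = +140 mm when lid_slide is 0.
- lid_handle (a point): Centre of the top of the lid's handle: a steel bar 60 mm (box x) by 14 mm (box y) by 30 mm tall standing upright on the lid, 16 mm behind its leading (-y) edge. Handle top 83 mm above the counter. At lid_slide = 0 it is at box y = +156 mm.
- carton_flat: Pale soap carton with a teal band, 90 x 58 x 36 mm along its x, y, z, origin at its centre, about 120 g. It lies flat in the compartment (z up) near one end, its x along the box's x, but up to 18 mm short of that end wall.
- carton_edge: Teal soap carton with a pale band, 90 x 36 x 58 mm along its x, y, z, origin at its centre, about 120 g. It stands on edge (its z up, 58 mm tall, 18 mm above the rim) near the other end of the compartment from carton_flat. It lies flat when its y axis is vertical, either way round. It can be tipped over towards the middle by pushing its part above the rim.
- carton_loose: Gold soap carton with a pale band, 90 x 58 x 36 mm along its x, y, z, origin at its centre, about 120 g, lying flat on the counter off the box's -y end (the robot's right), any yaw.
- soap_pump: Gold soap pump, 60 mm across, 104 mm tall, origin under its centre; leave alone.
- tumbler: Gold tumbler, 68 mm across, 85 mm tall, origin under its centre; leave alone.
- cotton_jar: White jar with a steel cap, 72 mm across, 85 mm tall, origin under its centre; leave alone.
Not all that is in view belongs to the job. What is shaped like the carton_edge but blue or purple is not meant.

How it is judged (in metres and radians):
On the way:
1. all three cartons lie flat on the floor of the compartment, none above the rim, while the lid is still parked open (angle between the z axis of each of carton_flat, carton_loose and the z axis of drawer_box, either way round below 0.1 rad and z of each of carton_flat, carton_edge, carton_loose in the frame of drawer_box below 0.029 m and y of carton_flat in the frame of drawer_box between -0.094 and 0.094 m and x of carton_flat in the frame of drawer_box between -0.049 and 0.049 m and angle between the y axis of carton_edge and the z axis of drawer_box, either way round below 0.1 rad and y of carton_edge in the frame of drawer_box between -0.094 and 0.094 m and x of carton_edge in the frame of drawer_box between -0.049 and 0.049 m and y of carton_loose in the frame of drawer_box between -0.094 and 0.094 m and x of carton_loose in the frame of drawer_box between -0.049 and 0.049 m and value of joint lid_slide below 0.05 m), for 0.3 s.
At the end, for the whole second after the job is handed in: All three cartons lie flat (within 0.1 rad) on the compartment's floor, centres under 29 mm above the counter and inside the compartment, at rest; the lid is shut to within 6 mm of its full 240 mm travel and lies down (tilt under 0.012 rad) (angle between the z axis of each of carton_flat, carton_loose and the z axis of drawer_box, either way round below 0.1 rad and z of each of carton_flat, carton_edge, carton_loose in the frame of drawer_box below 0.029 m and y of carton_flat in the frame of drawer_box between -0.094 and 0.094 m and x of carton_flat in the frame of drawer_box between -0.049 and 0.049 m and angle between the y axis of carton_edge and the z axis of drawer_box, either way round below 0.1 rad and y of carton_edge in the frame of drawer_box between -0.094 and 0.094 m and x of carton_edge in the frame of drawer_box between -0.049 and 0.049 m and y of carton_loose in the frame of drawer_box between -0.094 and 0.094 m and x of carton_loose in the frame of drawer_box between -0.049 and 0.049 m and value of joint lid_slide above 0.234 m and value of joint lid_lift below 0.012 rad and linear speed of each of carton_flat, carton_edge, carton_loose below 0.02 m/s); the robot touches nothing.
It fails at once if the lid is forced against a carton (over 15 N) (contact force between lid and carton_flat above 15 N or contact force between lid and carton_edge above 15 N or contact force between lid and carton_loose above 15 N).
It fails at once if a bystander (pump, tumbler or jar) is moved over 20 mm or tipped (distance of any of soap_pump, tumbler, cotton_jar from where it was at the start of the episode above 0.02 m or angle between any of soap_pump, tumbler, cotton_jar's own z axis and vertical above 0.3 rad).
It also fails if it takes over 72 s, if anything falls off the work surface, if the arm or the gripper's body presses on something with over 40 N, if the wrist force passes 120 N, or if a joint passes its speed limit or range.

## Working session

There is one attempt and no reset: what is moved stays moved. The work goes in short steps, Python scripts to look and compute and a tool call to move; the robot and the scene stay as the last step left them, time stands still between calls to the robot, and variables do not carry over. Pictures are saved under pics/ and viewed, and the job is handed in when it is done.

Besides the shell and the picture viewer there is one more tool, called after "Call:" in YAML: its name, and indented under it one key for each argument. move_arm: Moves the arm, as the interface text tells. Shift numbers are shares of 0.3 m and turn numbers shares of pi/2 rad, none past 1 either way. Its arguments: {"type":"object","properties":{"plan":{"type":"array","items":{"type":"array","items":{"type":"array","items":{"type":"number","minimum":-1,"maximum":1}}}},"squeeze":{"type":"number"}},"required":["plan"]}

```bash
ls; mkdir -p pics
cat > h.py <<'E'
import numpy as np,cv2
from station import r
from scipy.spatial.transform import Rotation as R
def save(p,n): cv2.imwrite('pics/'+n,cv2.cvtColor(p['color'],cv2.COLOR_RGB2BGR))
def proj(p,X):
    T=np.linalg.inv(p['world_from_camera']);X=np.atleast_2d(np.array(X,float))
    rv=cv2.Rodrigues(T[:3,:3])[0]
    return cv2.projectPoints(X,rv,T[:3,3],np.array(p['K'],float),np.array(p['D'],float))[0].reshape(-1,2)
def ray(p,uv,z):
    n=cv2.undistortPoints(np.array(uv,float).reshape(-1,1,2),np.array(p['K'],float),np.array(p['D'],float)).reshape(-1,2)
    M=p['world_from_camera'];d=np.c_[n,np.ones(len(n))]@M[:3,:3].T;o=M[:3,3]
    return o+d*((z-o[2])/d[:,2])[:,None]
E
python3 - <<'E'
from h import *
for n in ['scene','side','wrist']:
    p=r.read_camera(n);save(p,n+'0.png');print(n,p['world_from_camera'].round(2).tolist())
print(r.state())
E
```

```text
pics
scene [[0.03, 0.65, -0.76, 1346.11], [1.0, -0.01, 0.04, -44.33], [0.02, -0.76, -0.65, 721.28], [0.0, 0.0, 0.0, 1.0]]
side [[0.73, -0.34, 0.6, 12.35], [-0.69, -0.38, 0.62, -589.0], [0.02, -0.86, -0.51, 584.71], [0.0, 0.0, 0.0, 1.0]]
wrist [[0.25, 0.92, 0.3, 79.91], [0.97, -0.24, -0.08, 625.59], [-0.0, 0.31, -0.95, 372.48], [0.0, 0.0, 0.0, 1.0]]
{'clock': 0.15, 'joint_positions': array([ 1.19091269e+00,  2.21035487e-01,  1.52732474e+00,  7.00188329e-07,
        1.39466883e+00, -1.26126274e-01]), 'joint_vel': array([-0.00047238, -0.00139531, -0.00243544, -0.00142482, -0.00225943,
       -0.00100793]), 'joint_efforts': array([ 8.72998571e-04, -4.97486186e+01, -3.89902711e+01, -2.77347708e-04,
        7.34372064e-03,  5.58212420e-06]), 'position': array([156.74250279, 604.53272508, 205.26891227]), 'orientation': array([-0.55899243,  0.55950757,  0.43227375, -0.43314911]), 'wrist_force': array([ 0.63193577, -0.60843191, -0.12398602]), 'wrist_torque': array([-0.02938912,  0.03704676,  0.01761601]), 'opening': 0.9982018005989455}
```

View pics/scene0.png

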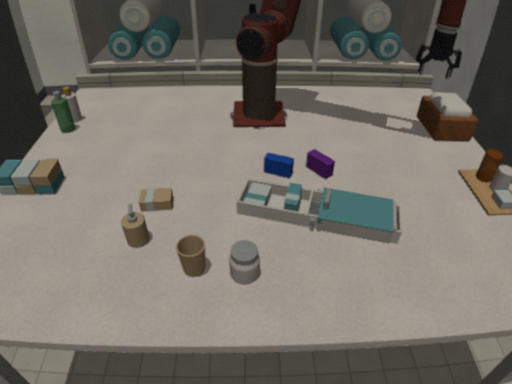

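View pics/side0.png

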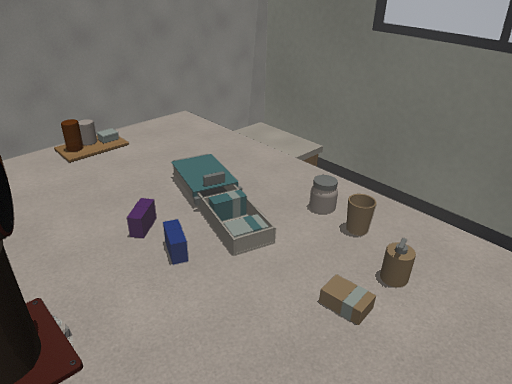

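View pics/wrist0.png

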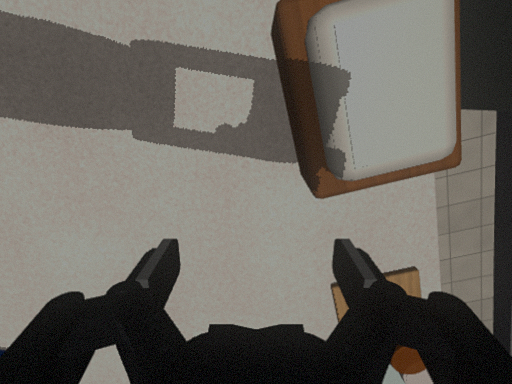

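```bash
cat >> h.py <<'E'
from scipy.optimize import minimize
def boxpts(dx,dy,z0,z1,x0=0,y0=0):
    return np.array([[x0+sx*dx/2,y0+sy*dy/2,z] for sx in(-1,1) for sy in(-1,1) for z in(z0,z1)])
def place(P,q):
    c,s=np.cos(q[2]),np.sin(q[2]);return np.c_[P[:,0]*c-P[:,1]*s+q[0],P[:,0]*s+P[:,1]*c+q[1],P[:,2]]
def hullmask(p,parts,q,S=4):
    m=np.zeros((384*S,512*S),np.uint8)
    for P in parts:
        uv=proj(p,place(P,q));h=cv2.convexHull((( uv+.5)*S*16).astype(np.int32));cv2.fillConvexPoly(m,h,255,shift=4)
    return cv2.resize(m,(512,384),interpolation=cv2.INTER_AREA)/255.
def fit(views,parts,q0,step=(15,15,.15),hull=True):
    ms=[]
    for p,m in views:
        m=m.astype(np.uint8)
        ms.append(m.astype(float))
    def cost(q):
        c=0
        for (p,_),m in zip(views,ms):
            a=hullmask(p,parts,q);c+=1-np.minimum(a,m).sum()/np.maximum(a,m).sum()
        return c
    q0=np.array(q0,float);sim=np.array([q0]+[q0+np.eye(3)[i]*step[i] for i in range(3)])
    o=minimize(cost,q0,method='Nelder-Mead',options=dict(initial_simplex=sim,xatol=.05,fatol=1e-5,maxiter=300))
    return o.x,o.fun/len(views)
E
python3 - <<'E'
from h import *
import pickle
out={}
for n in ['scene','side']:
    p=r.read_camera(n);out[n]=(p,{})
    for t in ['drawer_box','lid','carton_flat','carton_edge','carton_loose','lid_handle','soap_pump','tumbler','cotton_jar']:
        l=r.cut_out(p,t)
        out[n][1][t]=l
        print(n,t,[(round(d['confidence'],2),np.round(d['uv']).tolist(),int(d['region'].sum()))for d in l[:3]])
pickle.dump(out,open('o.pkl','wb'));print(r.state()['clock'])
for n in out:
    p=out[n][0]
    for t in ['soap_pump','tumbler','cotton_jar']:
        l=out[n][1][t]
        if l: print(n,t,ray(p,[l[0]['uv']],45).round())
E
```

```text
scene drawer_box [(0.77, [334.0, 210.0], 5491)]
scene lid [(0.68, [355.0, 214.0], 2485)]
scene carton_flat [(0.76, [256.0, 192.0], 440)]
scene carton_edge [(0.87, [279.0, 165.0], 606), (0.75, [294.0, 193.0], 391), (0.7, [322.0, 166.0], 621)]
scene carton_loose [(0.91, [157.0, 201.0], 728)]
scene lid_handle [(0.69, [357.0, 205.0], 2314)]
scene soap_pump [(0.55, [134.0, 230.0], 796)]
scene tumbler [(0.84, [191.0, 253.0], 1031)]
scene cotton_jar [(0.6, [246.0, 259.0], 1071)]
side drawer_box [(0.95, [218.0, 194.0], 3627)]
side lid [(0.65, [205.0, 173.0], 1537)]
side carton_flat [(0.92, [247.0, 224.0], 608)]
side carton_edge [(0.94, [178.0, 240.0], 795), (0.9, [230.0, 203.0], 845), (0.84, [143.0, 218.0], 914)]
side carton_loose [(0.8, [346.0, 299.0], 1703)]
side lid_handle [(0.96, [200.0, 175.0], 1463)]
side soap_pump []
side tumbler [(0.89, [359.0, 213.0], 970)]
side cotton_jar [(0.71, [322.0, 194.0], 951), (0.2, [200.0, 172.0], 1564)]
1.15
scene soap_pump [[ 690. -336.   45.]]
scene tumbler [[ 768. -181.   45.]]
scene cotton_jar [[788. -51.  45.]]
side tumbler [[ 780. -175.   45.]]
side cotton_jar [[786. -56.  45.]]
```

```bash
cat > f.py <<'E'
from h import *
import pickle
o=pickle.load(open('o.pkl','rb'))
sc,S=o['scene'];sd,D=o['side']
loose=[boxpts(90,58,0,36)]
lp=ray(sc,[[157,201]],18)[0];print(lp)
for th in (0,.8,1.6,2.4):
    print('loose',[ (q.round(2),round(c,3)) for q,c in [fit([(sc,S['carton_loose'][0]['region']),(sd,D['carton_loose'][0]['region'])],loose,[lp[0],lp[1],th])]])
for nm,v in (('sc',(sc,S)),('sd',(sd,D))):
    print(nm,fit([(v[0],v[1]['carton_loose'][0]['region'])],loose,[lp[0],lp[1],0.1]))
def U(L):
    m=L['drawer_box'][0]['region'].copy()
    for t,i in (('lid',0),('lid_handle',0),('carton_flat',0),('carton_edge',1)): m|=L[t][i]['region']
    return cv2.morphologyEx(m.astype(np.uint8),cv2.MORPH_CLOSE,np.ones((5,5)))>0
box=[boxpts(108,447,0,46,0,123.5),boxpts(130,197,48.5,53.5,0,238.5),boxpts(60,14,53,83,0,156),boxpts(136,12,30,40,0,114)]
V=[(sc,U(S)),(sd,U(D))]
bp=ray(sc,[[275,203]],20)[0];print(bp)
for views in (V,V[:1],V[1:]):
    print('box',fit(views,box,[bp[0],bp[1],-.1]))
q,c=fit(V,box,[bp[0],bp[1],-.1]);np.save('box.npy',q)
for (p,m),n in zip(V,('bs','bd')):
    im=cv2.cvtColor(p['color'],cv2.COLOR_RGB2BGR);im=cv2.resize(im,None,fx=3,fy=3,interpolation=cv2.INTER_CUBIC)
    for P in box+[boxpts(98,188,6,46)]:
        uv=proj(p,place(P,q))
        for i in range(8):
            for b in (1,2,4):
                j=i^b
                if j>i: cv2.line(im,*[tuple(int(x) for x in (uv[k]+.5)*3) for k in(i,j)],(0,0,255),1)
    x,y=(proj(p,place(np.array([[0,100,20.]]),q))[0]*3).astype(int)
    cv2.imwrite(f'pics/{n}.png',im[max(0,y-300):y+300,max(0,x-400):x+400])
E
python3 f.py
```

```text
[ 549.53902771 -306.08573062   18.        ]
loose [(array([ 541.36, -311.11,   -1.47]), np.float64(0.053))]
loose [(array([ 540.81, -311.24,    1.69]), np.float64(0.052))]
loose [(array([ 541.14, -311.3 ,    1.71]), np.float64(0.055))]
loose [(array([ 540.73, -311.31,    1.69]), np.float64(0.053))]
sc (array([ 542.24255223, -310.80830362,   -1.44782647]), np.float64(0.047866300555360564))
sd (array([ 540.42354477, -311.73349446,   -1.45886859]), np.float64(0.04656095187544229))
[564.04174515  32.73705484  20.        ]
box (array([ 5.57934800e+02,  3.36604371e+01, -2.84414295e-01]), np.float64(0.043260871815214486))
box (array([ 5.59855735e+02,  3.33049271e+01, -2.78348184e-01]), np.float64(0.04214754799958664))
box (array([ 5.56645290e+02,  3.27907284e+01, -2.87264649e-01]), np.float64(0.03890672735666245))
```

View pics/bs.png

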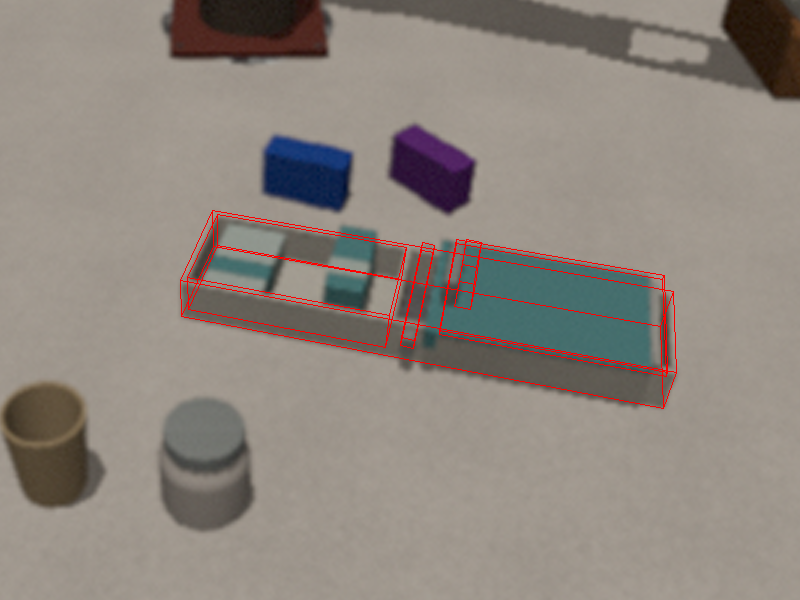

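View pics/bd.png

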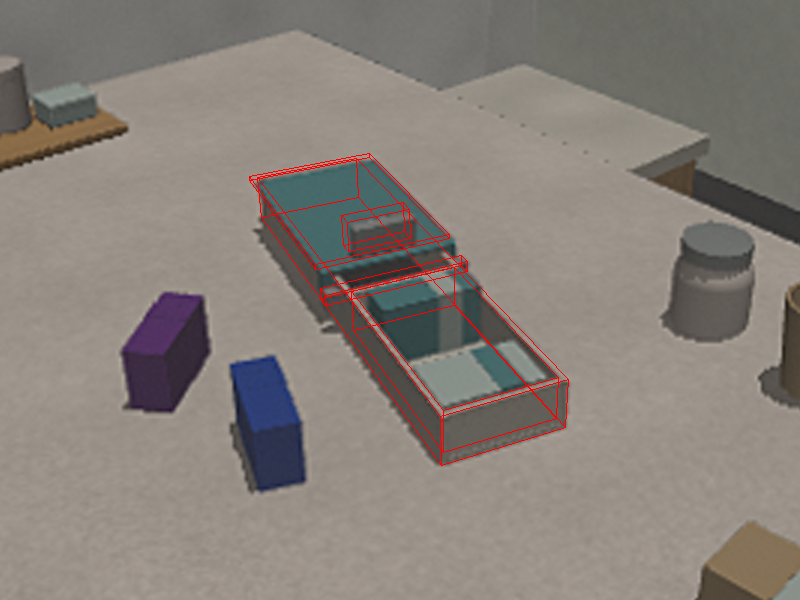

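```bash
cat >> h.py <<'E'
def Rt(s=None):
    s=s or r.state();q=s['orientation'];return R.from_quat([q[1],q[2],q[3],q[0]])
BOX=np.load('box.npy') if __import__('os').path.exists('box.npy') else None
def b2w(x,y,z=0): return place(np.array([[x,y,z]],float),BOX)[0]
def w2b(X):
    d=np.array(X,float)-[BOX[0],BOX[1],0];c,s=np.cos(BOX[2]),np.sin(BOX[2]);return np.array([d[0]*c+d[1]*s,-d[0]*s+d[1]*c,d[2]])
def go(pos,jaw=None,vmax=40.,g=1):
    """rows to pos; jaw = world yaw of the jaw axis (mod pi), tool down"""
    s=r.state();R0=Rt(s);p0=s['position']
    if jaw is None: R1=R0
    else:
        xs=[]
        for k in(0,np.pi):
            x=np.array([np.cos(jaw+k),np.sin(jaw+k),0]);y=np.array([0,0,-1.]);xs.append(R.from_matrix(np.c_[x,y,np.cross(x,y)]))
        R1=min(xs,key=lambda a:(R0.inv()*a).magnitude())
    rv=(R0.inv()*R1).as_rotvec();L=np.linalg.norm(np.array(pos)-p0)
    n=max(1,int(np.ceil(max(L/vmax,np.linalg.norm(rv)/np.radians(7)))))
    st=R.from_rotvec(rv/n);Rk=R0;rows=[]
    for k in range(n):
        rows.append([g]+list((Rk.inv().apply((np.array(pos)-p0)/n)/300).round(3)+0.)+list((rv/n/(np.pi/2)).round(3)+0.));Rk=Rk*st
    print('from',p0.round(1),'L',round(L,1),'rot',np.degrees(rv).round(1),'n',n)
    for x in rows: print([float(v) for v in x],end=',')
    print()
E
python3 - <<'E'
from h import *
print(Rt().as_matrix().round(3).tolist())
print('box yaw jaw along y:',BOX[2]+np.pi/2)
# view: keep camera offset
go([540,20,300],BOX[2]+np.pi/2)
go([480,30,330],BOX[2])
E
```

```text
[[0.251, -0.0, -0.968], [0.968, -0.0, 0.251], [-0.0, -1.0, -0.0]]
box yaw jaw along y: 1.2863820318494832
from [156.9 604.9 206.1] L 705.5 rot [ 0.   1.8 -0. ] n 18
[1.0, -0.087, -0.017, -0.096, 0.0, 0.001, 0.0],[1.0, -0.087, -0.017, -0.096, 0.0, 0.001, 0.0],[1.0, -0.087, -0.017, -0.096, 0.0, 0.001, 0.0],[1.0, -0.087, -0.017, -0.096, 0.0, 0.001, 0.0],[1.0, -0.086, -0.017, -0.096, 0.0, 0.001, 0.0],[1.0, -0.086, -0.017, -0.097, 0.0, 0.001, 0.0],[1.0, -0.086, -0.017, -0.097, 0.0, 0.001, 0.0],[1.0, -0.086, -0.017, -0.097, 0.0, 0.001, 0.0],[1.0, -0.086, -0.017, -0.097, 0.0, 0.001, 0.0],[1.0, -0.086, -0.017, -0.097, 0.0, 0.001, 0.0],[1.0, -0.085, -0.017, -0.097, 0.0, 0.001, 0.0],[1.0, -0.085, -0.017, -0.097, 0.0, 0.001, 0.0],[1.0, -0.085, -0.017, -0.098, 0.0, 0.001, 0.0],[1.0, -0.085, -0.017, -0.098, 0.0, 0.001, 0.0],[1.0, -0.085, -0.017, -0.098, 0.0, 0.001, 0.0],[1.0, -0.085, -0.017, -0.098, 0.0, 0.001, 0.0],[1.0, -0.084, -0.017, -0.098, 0.0, 0.001, 0.0],[1.0, -0.084, -0.017, -0.098, 0.0, 0.001, 0.0],
from [156.9 604.9 206.1] L 671.0 rot [ -0.  -88.2  -0. ] n 17
[1.0, -0.093, -0.024, -0.09, 0.0, -0.058, 0.0],[1.0, -0.101, -0.024, -0.081, 0.0, -0.058, 0.0],[1.0, -0.108, -0.024, -0.071, 0.0, -0.058, 0.0],[1.0, -0.114, -0.024, -0.061, 0.0, -0.058, 0.0],[1.0, -0.119, -0.024, -0.051, 0.0, -0.058, 0.0],[1.0, -0.123, -0.024, -0.04, 0.0, -0.058, 0.0],[1.0, -0.126, -0.024, -0.028, 0.0, -0.058, 0.0],[1.0, -0.128, -0.024, -0.017, 0.0, -0.058, 0.0],[1.0, -0.129, -0.024, -0.005, 0.0, -0.058, 0.0],[1.0, -0.129, -0.024, 0.006, 0.0, -0.058, 0.0],[1.0, -0.128, -0.024, 0.018, 0.0, -0.058, 0.0],[1.0, -0.126, -0.024, 0.03, 0.0, -0.058, 0.0],[1.0, -0.123, -0.024, 0.041, 0.0, -0.058, 0.0],[1.0, -0.118, -0.024, 0.052, 0.0, -0.058, 0.0],[1.0, -0.113, -0.024, 0.062, 0.0, -0.058, 0.0],[1.0, -0.107, -0.024, 0.072, 0.0, -0.058, 0.0],[1.0, -0.1, -0.024, 0.082, 0.0, -0.058, 0.0],
```

Run:
```python
from h import *
go([480,70,320],BOX[2]+np.pi/2,vmax=36)
```

```text
from [156.9 604.9 206.1] L 635.2 rot [ 0.   1.8 -0. ] n 18
[1.0, -0.081, -0.021, -0.083, 0.0, 0.001, 0.0],[1.0, -0.081, -0.021, -0.083, 0.0, 0.001, 0.0],[1.0, -0.081, -0.021, -0.083, 0.0, 0.001, 0.0],[1.0, -0.08, -0.021, -0.083, 0.0, 0.001, 0.0],[1.0, -0.08, -0.021, -0.083, 0.0, 0.001, 0.0],[1.0, -0.08, -0.021, -0.083, 0.0, 0.001, 0.0],[1.0, -0.08, -0.021, -0.084, 0.0, 0.001, 0.0],[1.0, -0.08, -0.021, -0.084, 0.0, 0.001, 0.0],[1.0, -0.08, -0.021, -0.084, 0.0, 0.001, 0.0],[1.0, -0.08, -0.021, -0.084, 0.0, 0.001, 0.0],[1.0, -0.079, -0.021, -0.084, 0.0, 0.001, 0.0],[1.0, -0.079, -0.021, -0.084, 0.0, 0.001, 0.0],[1.0, -0.079, -0.021, -0.084, 0.0, 0.001, 0.0],[1.0, -0.079, -0.021, -0.085, 0.0, 0.001, 0.0],[1.0, -0.079, -0.021, -0.085, 0.0, 0.001, 0.0],[1.0, -0.079, -0.021, -0.085, 0.0, 0.001, 0.0],[1.0, -0.079, -0.021, -0.085, 0.0, 0.001, 0.0],[1.0, -0.078, -0.021, -0.085, 0.0, 0.001, 0.0],
```

Call:
move_arm:
  plan:
    - [[0, -0.08, -0.021, -0.084, 0, 0.001, 0], [0, -0.08, -0.021, -0.084, 0, 0.001, 0], [0, -0.08, -0.021, -0.084, 0, 0.001, 0], [0, -0.08, -0.021, -0.084, 0, 0.001, 0], [0, -0.08, -0.021, -0.084, 0, 0.001, 0], [0, -0.08, -0.021, -0.084, 0, 0.001, 0], [0, -0.08, -0.021, -0.084, 0, 0.001, 0], [0, -0.08, -0.021, -0.084, 0, 0.001, 0], [0, -0.08, -0.021, -0.084, 0, 0.001, 0], [0, -0.08, -0.021, -0.084, 0, 0.001, 0], [0, -0.08, -0.021, -0.084, 0, 0.001, 0], [0, -0.08, -0.021, -0.084, 0, 0.001, 0], [0, -0.08, -0.021, -0.084, 0, 0.001, 0], [0, -0.08, -0.021, -0.084, 0, 0.001, 0], [0, -0.08, -0.021, -0.084, 0, 0.001, 0], [0, -0.08, -0.021, -0.084, 0, 0.001, 0], [0, -0.08, -0.021, -0.084, 0, 0.001, 0], [0, -0.08, -0.021, -0.084, 0, 0.001, 0], [0, 0, 0, 0, 0, 0, 0]]
  squeeze: 30

```text
clock: 2.73
position: [483.0, 63.7, 320.7]
orientation: [-0.565, 0.568, 0.424, -0.423]
wrist_force: [-1.1, 0.7, 0.2]
opening: -0.002
```

Run:
```python
from h import *
import pickle
p=r.read_camera('wrist');print(p['K'].round(1).tolist(),p['D'],r.state()['position'].round(1))
save(p,'w1.png');pickle.dump(p,open('w1.pkl','wb'))
im=cv2.imread('pics/w1.png');cv2.imwrite('pics/w1b.png',cv2.resize(im,(800,600),interpolation=cv2.INTER_CUBIC))
```

```text
[[266.1, 0.0, 255.8], [0.0, 266.1, 187.9], [0.0, 0.0, 1.0]] [0.01465479 0.         0.         0.         0.        ] [481.7  66.  320. ]
```

View pics/w1b.png

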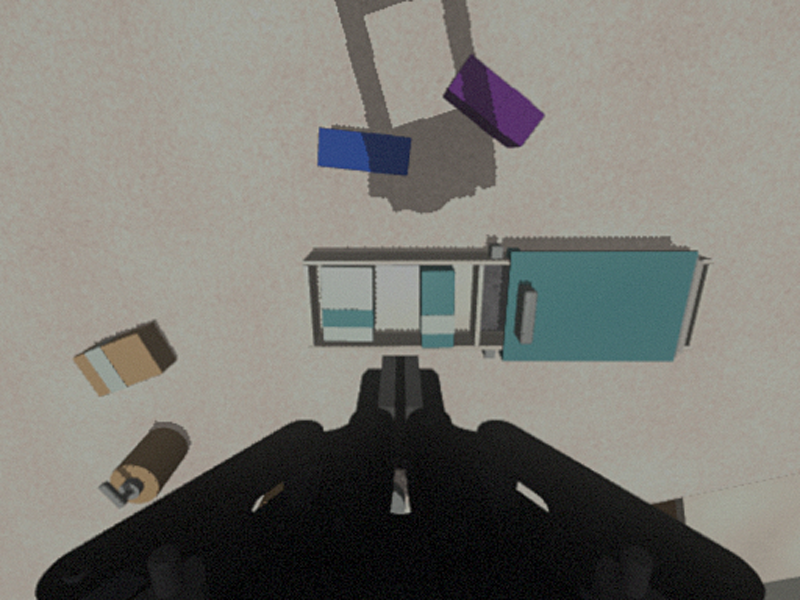

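```bash
cat > f2.py <<'E'
from h import *
import pickle
p=pickle.load(open('w1.pkl','rb'))
im=cv2.imread('pics/w1.png')
c=im[150:240,185:465];cv2.imwrite('pics/c1.png',cv2.resize(c[:, :140],None,fx=5.6,fy=5.6,interpolation=cv2.INTER_CUBIC));cv2.imwrite('pics/c2.png',cv2.resize(c[:,115:255],None,fx=5.6,fy=5.6,interpolation=cv2.INTER_CUBIC))
k=512/800
pk=[((305,261),46,(-54,-100)),((312,347),46,(54,-100)),((710,259),46,(-54,347)),((688,347),46,(54,347)),
((510,250),53.5,(-65,140)),((697,251),53.5,(-65,337)),((677,361),53.5,(65,337)),((503,361),53.5,(65,140))]
W=np.array([ray(p,[np.array(u)*k],z)[0][:2] for u,z,_ in pk]);B=np.array([b for *_,b in pk],float)
from scipy.optimize import least_squares
f=lambda q:(place(np.c_[B,B[:,0]*0],q)[:,:2]-W).ravel()
o=least_squares(f,BOX,loss='soft_l1',f_scale=3);print(o.x,o.fun.reshape(-1,2).round(1).tolist())
E
python3 f2.py
```

```text
[ 5.57876272e+02  2.65530934e+01 -2.81397863e-01] [[-4.2, -11.4], [0.2, -12.8], [-2.2, -3.1], [1.3, -2.8], [2.8, 6.8], [0.5, 7.8], [-0.5, 2.4], [0.9, 5.2]]
```

View pics/c1.png

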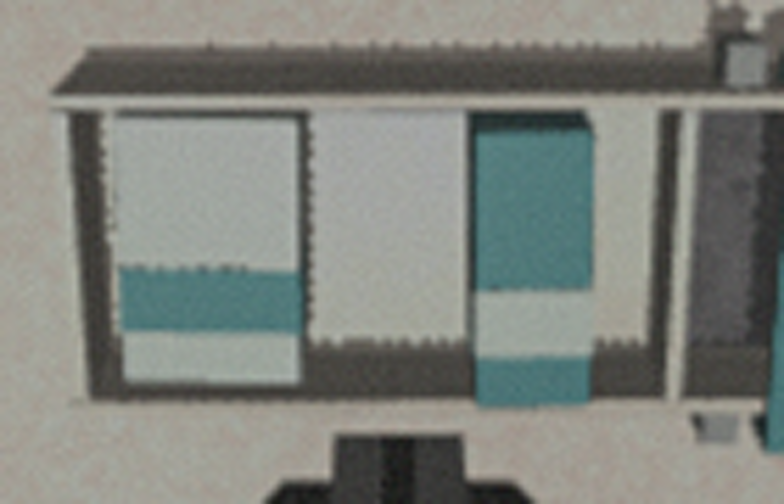

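View pics/c2.png

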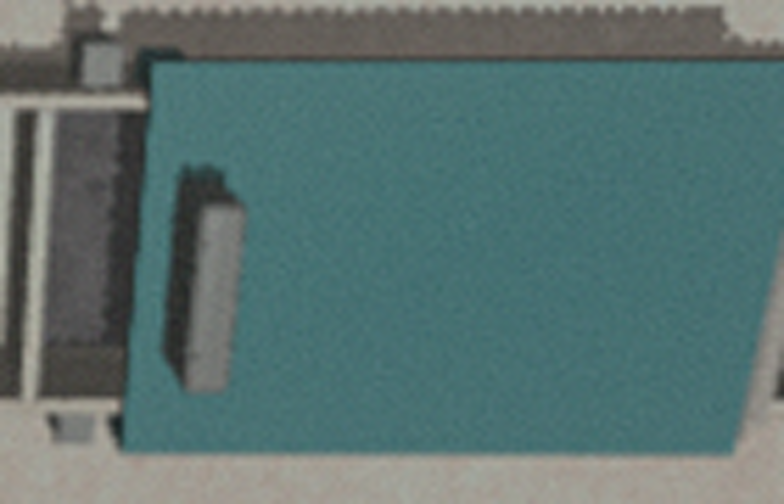

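```bash
cat >> f2.py <<'E'
print(W.round(1).tolist());d=lambda i,j:round(float(np.linalg.norm(W[i]-W[j])),1)
print('len',d(0,2),d(1,3),'wid',d(0,1),d(2,3),'lid len',d(4,5),d(6,7),'wid',d(4,7),d(5,6))
M=p['world_from_camera'];print(M.round(3).tolist())
x=np.array([np.sin(.2814),np.cos(.2814)]);x=np.array([-np.sin(o.x[2]),np.cos(o.x[2])])
print('along y',((W-o.x[:2])@x).round(1))
E
python3 f2.py
```

```text
[ 5.57876272e+02  2.65530934e+01 -2.81397863e-01] [[-4.2, -11.4], [0.2, -12.8], [-2.2, -3.1], [1.3, -2.8], [2.8, 6.8], [0.5, 7.8], [-0.5, 2.4], [0.9, 5.2]]
[[482.4, -43.1], [581.8, -71.7], [604.6, 378.0], [704.9, 347.7], [531.5, 172.3], [588.5, 360.6], [714.4, 329.9], [658.3, 137.8]]
len 438.5 437.1 wid 103.3 104.7 lid len 196.8 200.1 wid 131.4 129.6
[[0.283, 0.91, 0.303, 406.378], [0.959, -0.268, -0.091, 87.57], [-0.001, 0.316, -0.949, 487.756], [0.0, 0.0, 0.0, 1.0]]
along y [-87.9 -87.7 350.6 349.3 132.7 329.4 334.9 134.8]
```

```bash
cat > f3.py <<'E'
from h import *
import pickle
from scipy.optimize import least_squares
p=pickle.load(open('w1.pkl','rb'))
k=512/800
c1=lambda u,v:(u/5.6+185,v/5.6+150)
pk=[((305*k,261*k),46,(-54,-100)),(c1(70,108),46,(-49,-95)),(c1(92,400),46,(49,-95)),((710*k,259*k),46,(-54,347)),((688*k,347*k),46,(49,347)),
(c1(697,108),46,(-49,99)),(c1(681,400),46,(49,99)),(c1(680,108),46,(-49,94))]
W=np.array([ray(p,[np.array(u)],z)[0][:2] for u,z,_ in pk]);B=np.array([b for *_,b in pk],float)
f=lambda q:(place(np.c_[B,B[:,0]*0],q)[:,:2]-W).ravel()
o=least_squares(f,BOX,loss='soft_l1',f_scale=3);q=o.x;print(q,o.fun.reshape(-1,2).round(1).tolist())
np.save('box.npy',q)
import h;h.BOX=q
for n,u,z in [('lidTL',(510,250),53.5),('lidBL',(503,361),53.5),('lidTR',(697,251),53.5),('lidBR',(677,361),53.5)]:
    print(n,w2b(ray(p,[np.array(u)*k],z)[0]).round(1))
for n,u,z in [('hndl tl',(203+644,205),83),('hndl tr',(243+644,205),83),('h br',(228+644,392),83),('h bl',(185+644,392),83),('flat tl',(108,116),42),('flat tr',(300,116),42),('flat br',(302,382),42),('flat bl',(124,382),42),
 ('edge tl',(475,128),64),('edge tr',(592,128),64),('edge br',(590,405),64),('edge bl',(476,405),64)]:
    print(n,w2b(ray(p,[c1(*u)],z)[0]).round(1))
E
python3 f3.py
```

```text
[ 5.60766706e+02  3.44019868e+01 -2.84155082e-01] [[-1.5, -3.3], [-0.2, -2.3], [-0.3, -2.4], [1.6, 4.7], [0.2, 6.1], [0.1, 0.4], [-0.1, -0.3], [0.2, 0.6]]
lidTL [-66.7 124.1  53.5]
lidBL [ 64.7 126.6  53.5]
lidTR [-64.8 320.9  53.5]
lidBR [ 64.7 326.7  53.5]
hndl tl [-29.9 135.4  83. ]
hndl tr [-29.9 146.8  83. ]
h br [ 28.7 148.3  83. ]
h bl [ 28.7 135.5  83. ]
flat tl [-45.9 -82.1  42. ]
flat tr [-45.8 -22.9  42. ]
flat br [ 44.2 -24.4  42. ]
flat bl [ 44.1 -82.7  42. ]
edge tl [-47.8  30.   64. ]
edge tr [-47.7  64.4  64. ]
edge br [42.1 67.2 64. ]
edge bl [42.  31.5 64. ]
```

Run:
```python
from h import *
print(r.state()['joint_positions'].round(2))
go(b2w(-1,4,110),BOX[2],g=0)
```

```text
[-0.03 -0.17  1.71 -0.    1.6  -1.31]
from [481.7  66.  320. ] L 226.2 rot [ 0.1 89.8  0. ] n 13
[0.0, -0.001, 0.054, -0.021, 0.0, 0.077, 0.0],[0.0, 0.002, 0.054, -0.021, 0.0, 0.077, 0.0],[0.0, 0.004, 0.054, -0.021, 0.0, 0.077, 0.0],[0.0, 0.007, 0.054, -0.02, 0.0, 0.077, 0.0],[0.0, 0.009, 0.054, -0.019, 0.0, 0.077, 0.0],[0.0, 0.011, 0.054, -0.018, 0.0, 0.077, 0.0],[0.0, 0.013, 0.054, -0.017, 0.0, 0.077, 0.0],[0.0, 0.015, 0.054, -0.015, 0.0, 0.077, 0.0],[0.0, 0.017, 0.054, -0.013, 0.0, 0.077, 0.0],[0.0, 0.019, 0.054, -0.011, 0.0, 0.077, 0.0],[0.0, 0.02, 0.054, -0.009, 0.0, 0.077, 0.0],[0.0, 0.021, 0.054, -0.006, 0.0, 0.077, 0.0],[0.0, 0.021, 0.054, -0.004, 0.0, 0.077, 0.0],
```

Call:
move_arm:
  plan:
    - [[0, -0.001, 0.054, -0.021, 0, 0.077, 0], [0, 0.002, 0.054, -0.021, 0, 0.077, 0], [0, 0.004, 0.054, -0.021, 0, 0.077, 0], [0, 0.007, 0.054, -0.02, 0, 0.077, 0], [0, 0.009, 0.054, -0.019, 0, 0.077, 0], [0, 0.011, 0.054, -0.018, 0, 0.077, 0], [0, 0.013, 0.054, -0.017, 0, 0.077, 0], [0, 0.015, 0.054, -0.015, 0, 0.077, 0], [0, 0.017, 0.054, -0.013, 0, 0.077, 0], [0, 0.019, 0.054, -0.011, 0, 0.077, 0], [0, 0.02, 0.054, -0.009, 0, 0.077, 0], [0, 0.021, 0.054, -0.006, 0, 0.077, 0], [0, 0.021, 0.054, -0.004, 0, 0.077, 0], [0, 0, 0, 0, 0, 0, 0], [0, 0, 0, 0, 0, 0, 0]]

```text
clock: 4.03
position: [557.9, 42.4, 108.0]
orientation: [0.7, -0.7, 0.099, -0.097]
wrist_force: [-0.3, 1.5, 0.7]
opening: 0.0
```

```bash
cat > look.py <<'E'
import sys
from h import *
import pickle
n=sys.argv[1];out=sys.argv[2]
p=r.read_camera(n);save(p,out+'.png');pickle.dump(p,open(out+'.pkl','wb'))
im=cv2.resize(cv2.imread('pics/'+out+'.png'),None,fx=3,fy=3,interpolation=cv2.INTER_CUBIC)
if n!='wrist':
    x,y=(proj(p,[b2w(0,60,30)])[0]*3).astype(int);im=im[max(0,y-250):y+250,max(0,x-350):x+350]
else: im=cv2.resize(im,(800,600))
cv2.imwrite('pics/'+out+'.png',im)
s=r.state();print(s['clock'],s['position'].round(1),w2b(s['position']).round(1),s['wrist_force'].round(1),s['opening'])
E
python3 look.py wrist w2
python3 - <<'E'
from h import *
go(b2w(-1,4,16),BOX[2],g=0)
E
```

```text
4.0833 [558.7  42.3 109.2] [ -4.1   7.  109.2] [1.2 0.4 1. ] -0.0003409694265994437
from [558.7  42.3 109.2] L 93.3 rot [-0.   0.3 -0. ] n 3
[0.0, 0.004, 0.104, -0.003, 0.0, 0.001, 0.0],[0.0, 0.004, 0.104, -0.003, 0.0, 0.001, 0.0],[0.0, 0.004, 0.104, -0.003, 0.0, 0.001, 0.0],
```

View pics/w2.png

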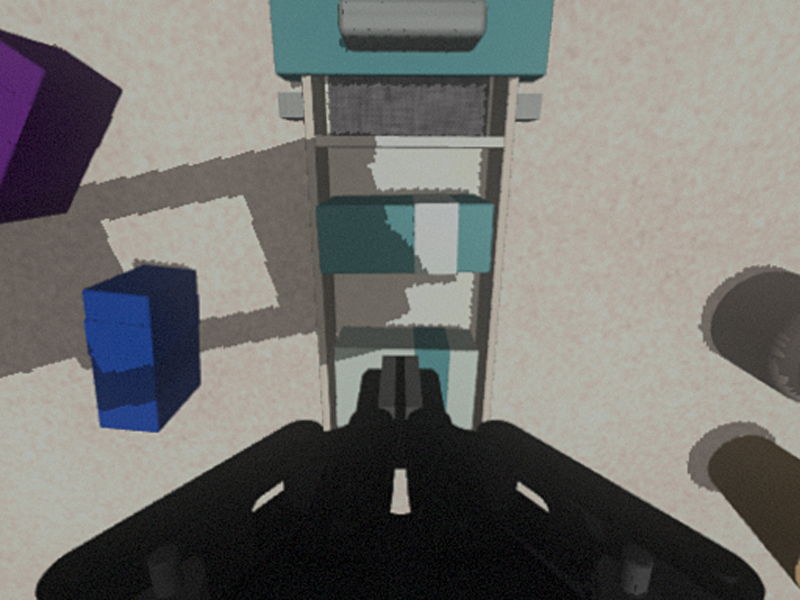

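Run:
```python
from h import *
import pickle
p=pickle.load(open('w2.pkl','rb'))
for n,u,z in [('wall99',(316,137),46),('wall99r',(504,137),46),('wall94',(316,148),46),('wall94r',(504,148),46),('flat l',(335,348),42),('flat r',(479,348),42),('edge-y l',(320,272),64),('edge-y r',(491,272),64),('lid l',(275,76),53.5),('lid r',(549,74),53.5),('left rim',(303,80),46),('rim r',(519,80),46),('left rim',(325,420),46),('rim r',(492,420),46)]:
    print(n,w2b(ray(p,[np.array(u)*.64],z)[0]).round(1))
```

```text
wall99 [-48.   97.4  46. ]
wall99r [48.9 97.8 46. ]
wall94 [-48.3  92.1  46. ]
wall94r [49.3 92.5 46. ]
flat l [-44.2 -24.3  42. ]
flat r [ 44.7 -23.7  42. ]
edge-y l [-46.4  30.3  64. ]
edge-y r [43.5 30.8 64. ]
lid l [-64.5 124.1  53.5]
lid r [ 66.  125.5  53.5]
left rim [-52.8 123.7  46. ]
rim r [ 54.  124.1  46. ]
left rim [-52.1 -73.5  46. ]
rim r [ 55.5 -72.7  46. ]
```

Call:
move_arm:
  plan:
    - [[0, 0.004, 0.08, -0.003, 0, 0.001, 0], [0, 0.003, 0.08, -0.003, 0, 0, 0], [0, 0.003, 0.08, -0.003, 0, 0, 0], [0, 0, 0.07, -0.003, 0, 0, 0], [0, 0, 0, 0, 0, 0, 0], [0, 0, 0, -0.02, 0, 0, 0], [0, 0, 0, -0.02, 0, 0, 0], [0, 0, 0, -0.02, 0, 0, 0], [0, 0, 0, -0.02, 0, 0, 0], [0, 0, 0, 0, 0, 0, 0]]

```text
clock: 4.92
position: [555.0, 12.7, 17.4]
orientation: [-0.7, 0.7, -0.1, 0.102]
wrist_force: [-0.1, -0.0, -0.1]
opening: -0.002
```

```bash
python3 -c "
from h import *
s=r.state();print(w2b(s['position']),s['wrist_force'])"
```

```text
[  0.58684903 -22.44477994  17.36498036] [-0.08722039 -0.02904776 -0.09841972]
```

Call:
move_arm:
  plan:
    - [[0, 0, 0, -0.005, 0, 0, 0], [0, 0, 0, -0.005, 0, 0, 0], [0, 0, 0, -0.004, 0, 0, 0], [0, 0, 0, 0, 0, 0, 0]]

```text
clock: 5.25
position: [554.1, 10.3, 16.8]
orientation: [0.7, -0.7, 0.1, -0.101]
wrist_force: [0.7, 2.4, 5.4]
opening: -0.002
```

```bash
python3 look.py side d1
```

```text
5.3 [554.1  10.3  16.8] [  0.4 -25.   16.8] [0.2 0.7 6.8] -0.0011756882196752691
```

View pics/d1.png

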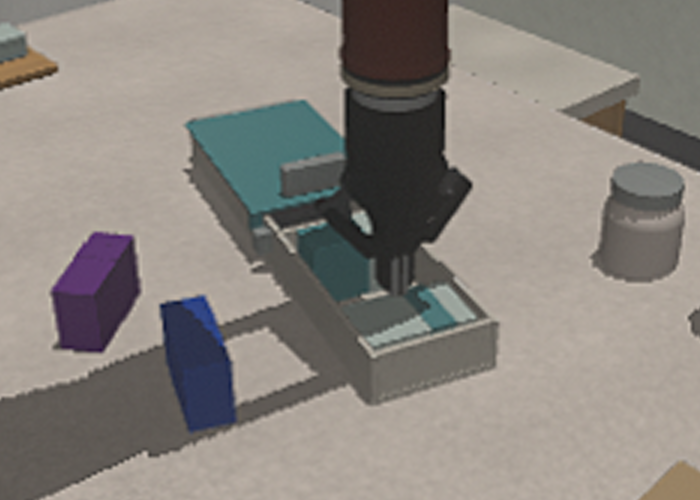

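Call:
move_arm:
  plan:
    - [[0, 0, 0, 0.03, 0, 0, 0], [0, 0, 0, 0.04, 0, 0, 0], [0, 0, 0, 0.04, 0, 0, 0], [0, 0, 0, 0.03, 0, 0, 0], [0, 0, 0, 0.015, 0, 0, 0], [0, 0, 0, 0.015, 0, 0, 0], [0, 0, 0, 0.015, 0, 0, 0], [0, 0, 0, 0.015, 0, 0, 0], [0, 0, 0, 0.015, 0, 0, 0], [0, 0, 0, 0.01, 0, 0, 0], [0, 0, 0, 0, 0, 0, 0]]

```text
clock: 6.22
position: [572.3, 75.4, 15.9]
orientation: [0.7, -0.7, 0.1, -0.1]
wrist_force: [-0.0, 0.7, 0.5]
opening: 0.0
```

```bash
python3 look.py wrist w3
```

```text
6.2667 [572.2  75.2  15.8] [-0.5 42.3 15.8] [-0.1 -0.8  0.2] 0.0017220768208396707
```

View pics/w3.png

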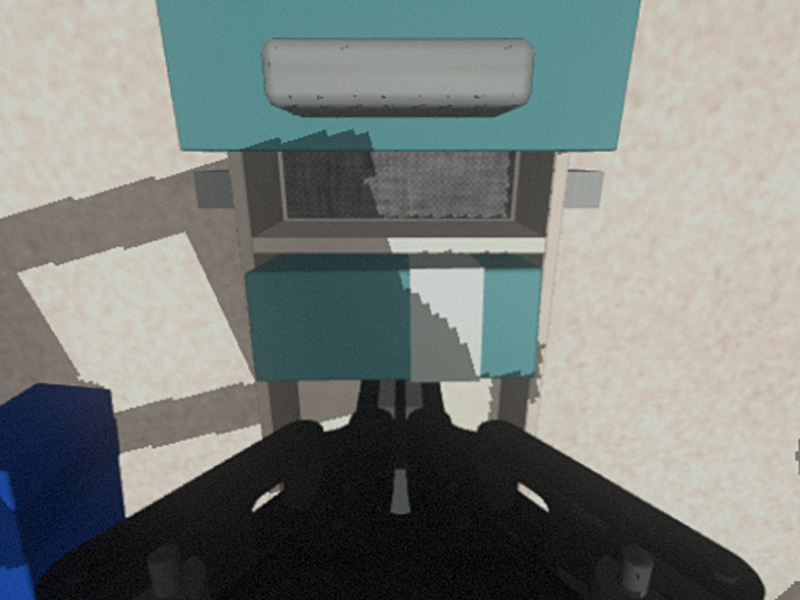

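Run:
```python
from h import *
import pickle
p=pickle.load(open('w3.pkl','rb'))
for n,u,z in [('wall99',(395,237),46),('wall94',(395,252),46),('edge+y',(260,270),64),('edge+y',(530,270),64),('edge-y l',(255,380),64),('edge-y r',(535,380),64),('lid l',(180,151),53.5),('lid r',(620,151),53.5),('handle',(395,40),83),('handle',(395,105),83)]:
    print(n,w2b(ray(p,[np.array(u)*.64],z)[0]).round(1))
```

```text
wall99 [-1.1 98.5 46. ]
wall94 [-1.1 93.5 46. ]
edge+y [-40.9  92.   64. ]
edge+y [39. 92. 64.]
edge-y l [-46.4  55.2  64. ]
edge-y r [44.2 55.2 64. ]
lid l [-64.1 125.3  53.5]
lid r [ 65.2 125.3  53.5]
handle [ -0.5 147.1  83. ]
handle [ -0.6 134.7  83. ]
```

Call:
move_arm:
  plan:
    - [[0, 0, 0, -0.03, 0, 0, 0], [0, 0, -0.1, 0, 0, 0, 0], [0, 0, -0.1, 0, 0, 0, 0], [0, 0, -0.09, 0.02, 0, 0, 0], [0, 0, 0, 0.12, 0, 0, 0], [0, 0, 0, 0.115, 0, 0, 0], [0, 0, 0, 0, 0, 0, 0], [0, 0, 0.08, 0, 0, 0, 0], [0, 0, 0.08, 0, 0, 0, 0], [0, 0, 0, 0, 0, 0, 0], [0, 0, 0, 0, 0, 0, 0]]

```text
clock: 7.18
position: [589.1, 138.9, 53.1]
orientation: [-0.7, 0.7, -0.102, 0.099]
wrist_force: [-0.2, 0.2, 0.0]
opening: 0.001
```

```bash
python3 look.py side d2
```

```text
7.2333 [590.7 139.   54.9] [ -0.6 108.8  54.9] [-0.1  0.2  0.1] 0.0005705989758469518
```

View pics/d2.png

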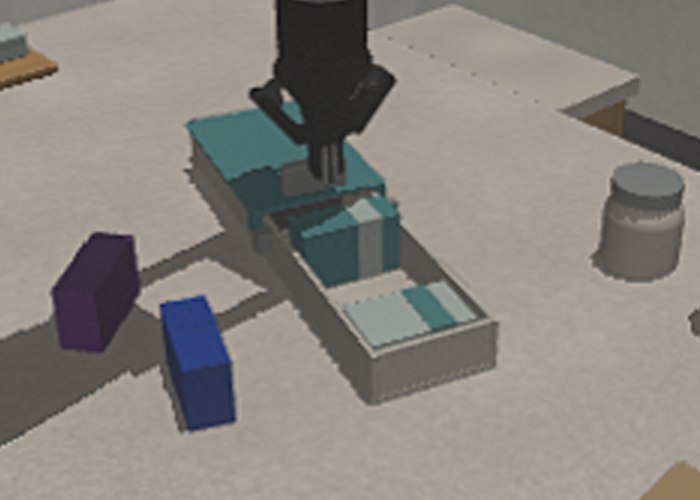

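Call:
move_arm:
  plan:
    - [[0, 0, 0, -0.017, 0, 0, 0], [0, 0, 0, -0.017, 0, 0, 0], [0, 0, 0, -0.017, 0, 0, 0], [0, 0, 0, -0.017, 0, 0, 0], [0, 0, 0, -0.017, 0, 0, 0], [0, 0, 0, 0, 0, 0, 0]]

```text
clock: 7.73
position: [583.8, 114.0, 55.2]
orientation: [-0.7, 0.7, -0.101, 0.101]
wrist_force: [0.2, 0.1, 0.3]
opening: 0.002
```

```bash
python3 look.py side d3
```

```text
7.7833 [583.9 114.4  55.1] [-0.2 83.3 55.1] [ 0.4 -0.2  0. ] 0.0009928488603773774
```

View pics/d3.png

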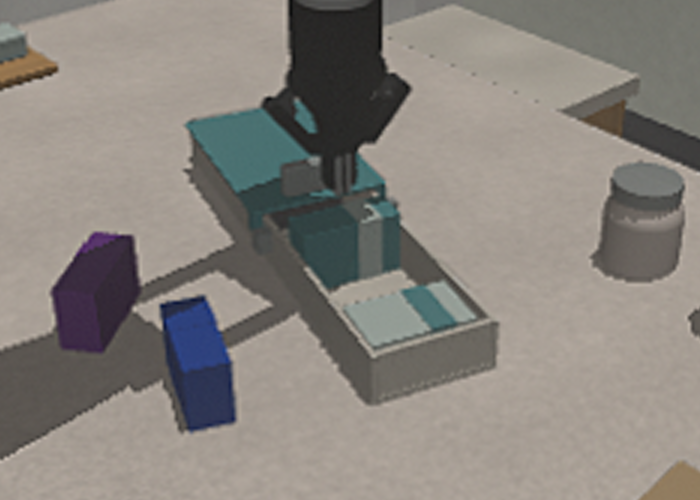

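```bash
python3 look.py wrist w4
```

```text
7.8333 [584.  114.8  55.1] [-0.3 83.7 55.1] [0.2 0.9 0.2] 0.00048478123929658596
```

View pics/w4.png

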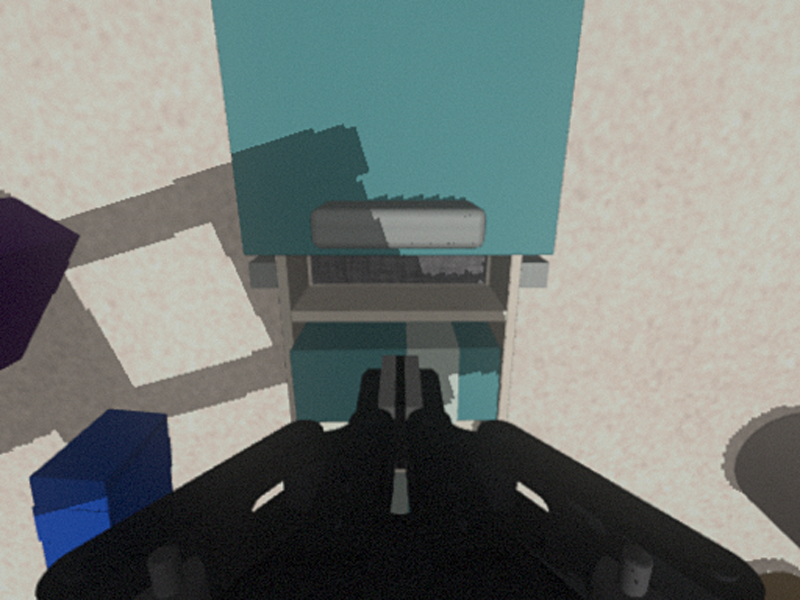

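Run:
```python
from h import *
import pickle
p=pickle.load(open('w4.pkl','rb'))
for n,u,z in [('wall94',(300,320),46),('edge+y',(292,348),64),('edge+y',(500,347),64),('edge-y l',(300,420),64),('edge-y l',(300,420),50)]:
    print(n,w2b(ray(p,[np.array(u)*.64],z)[0]).round(1))
```

```text
wall94 [-44.9  93.9  46. ]
edge+y [-44.5  88.6  64. ]
edge+y [42.6 88.9 64. ]
edge-y l [-43.8  53.3  64. ]
edge-y l [-47.8  43.5  50. ]
```

Run:
```python
from h import *
import pickle
p=pickle.load(open('w4.pkl','rb'))
im=cv2.imread('pics/w4.png')
print('tcp',proj(p,[b2w(0,83.7,55.1),b2w(-14,72,55.1),b2w(14,95,55.1)])/.64)
for a in np.arange(0,1.6,.1):
    pv=57
    f=lambda u,v:(pv+u*np.cos(a)-v*np.sin(a),6+u*np.sin(a)+v*np.cos(a))
    o=[]
    for u,v in((36,0),(36,58),(0,58)):
        y,z=f(u,v);o.append((proj(p,[b2w(-45,y,z)])[0]/.64).round().tolist())
    print(round(a,1),o)
p3=cv2.imread('pics/d3.png');cv2.imwrite('pics/d3z.png',cv2.resize(p3[150:350,200:440],None,fx=3,fy=3))
```

```text
tcp [[398.35547696 348.97177682]
 [367.45068871 372.54336549]
 [430.48199476 325.32049228]]
0.0 [[317.0, 294.0], [290.0, 338.0], [297.0, 413.0]]
0.1 [[315.0, 297.0], [289.0, 355.0], [298.0, 424.0]]
0.2 [[314.0, 300.0], [289.0, 372.0], [299.0, 433.0]]
0.3 [[313.0, 304.0], [289.0, 388.0], [301.0, 442.0]]
0.4 [[312.0, 308.0], [289.0, 404.0], [303.0, 449.0]]
0.5 [[311.0, 313.0], [290.0, 419.0], [305.0, 454.0]]
0.6 [[310.0, 319.0], [292.0, 433.0], [307.0, 458.0]]
0.7 [[309.0, 325.0], [293.0, 446.0], [309.0, 461.0]]
0.8 [[308.0, 332.0], [295.0, 457.0], [311.0, 463.0]]
0.9 [[307.0, 338.0], [297.0, 466.0], [313.0, 463.0]]
1.0 [[307.0, 346.0], [300.0, 473.0], [315.0, 462.0]]
1.1 [[307.0, 353.0], [302.0, 479.0], [317.0, 460.0]]
1.2 [[306.0, 361.0], [305.0, 482.0], [320.0, 457.0]]
1.3 [[306.0, 368.0], [308.0, 484.0], [321.0, 453.0]]
1.4 [[307.0, 375.0], [310.0, 485.0], [323.0, 448.0]]
1.5 [[307.0, 382.0], [313.0, 484.0], [325.0, 443.0]]
```

View pics/d3z.png

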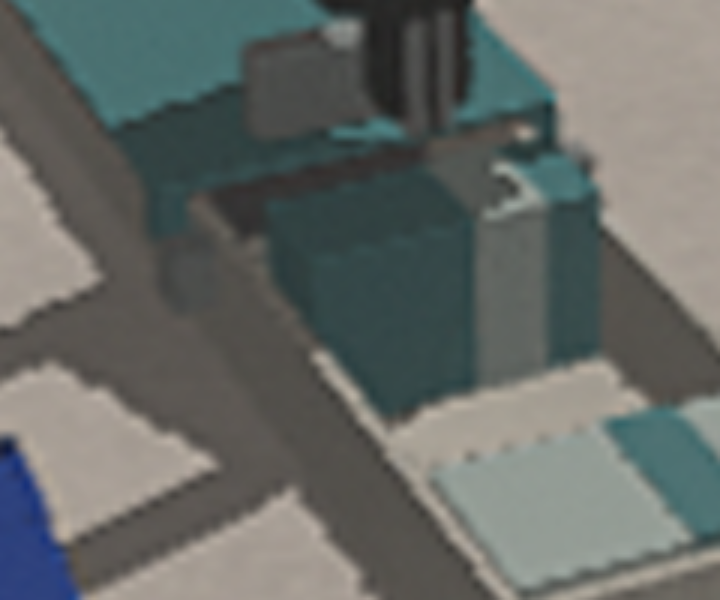

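Run:
```python
from h import *
import pickle
for f in ('d2','d3'):
    p=pickle.load(open(f+'.pkl','rb'))
    y={'d2':108.8,'d3':83.3}[f]
    c=(proj(p,[b2w(0,60,30)])[0]*3).astype(int);o=np.array([max(0,c[0]-350),max(0,c[1]-250)])
    for z in (45,55,65,75): print(f,z,(proj(p,[b2w(0,y,z)])[0]*3-o).round())
    print('edge top',[(proj(p,[b2w(x,yy,64)])[0]*3-o).round().tolist() for x in(-48,42) for yy in (53,89)])
```

```text
d2 45 [328. 210.]
d2 55 [328. 200.]
d2 65 [327. 190.]
d2 75 [327. 180.]
edge top [[300.0, 233.0], [284.0, 213.0], [398.0, 210.0], [380.0, 191.0]]
d3 45 [339. 223.]
d3 55 [339. 213.]
d3 65 [339. 203.]
d3 75 [339. 193.]
edge top [[300.0, 233.0], [284.0, 213.0], [398.0, 210.0], [380.0, 191.0]]
```

```bash
python3 look.py scene s4
```

```text
7.8833 [584. 115.  55.] [-0.3 83.9 55. ] [-0.4 -0.4  0. ] -0.0024608271075094367
```

View pics/s4.png

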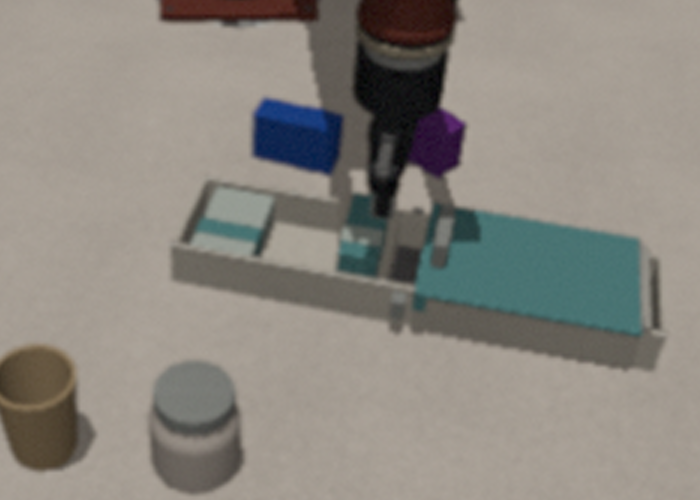

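Run:
```python
from h import *
import pickle
p=pickle.load(open('d1.pkl','rb'))
c=(proj(p,[b2w(0,60,30)])[0]*3).astype(int);o=np.array([max(0,c[0]-350),max(0,c[1]-250)])
for z in (17,27,37,47): print(z,(proj(p,[b2w(0.4,-25,z)])[0]*3-o).round(),(proj(p,[b2w(0.4,-36,z)])[0]*3-o).round())
im=cv2.imread('pics/d1.png');cv2.imwrite('pics/d1z.png',cv2.resize(im[200:400,300:500],None,fx=3,fy=3))
im=cv2.imread('pics/d2.png');cv2.imwrite('pics/d2z.png',cv2.resize(im[100:300,230:430],None,fx=3,fy=3))
```

```text
17 [394. 314.] [400. 321.]
27 [394. 304.] [400. 311.]
37 [394. 294.] [400. 301.]
47 [394. 283.] [400. 290.]
```

View pics/d1z.png

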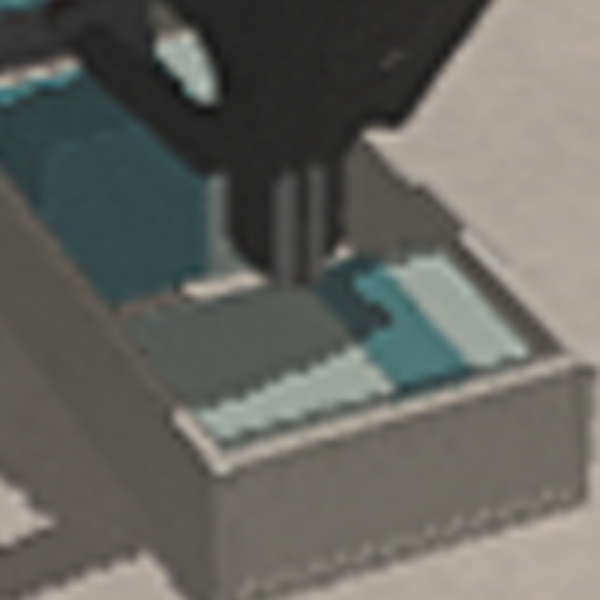

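View pics/d2z.png

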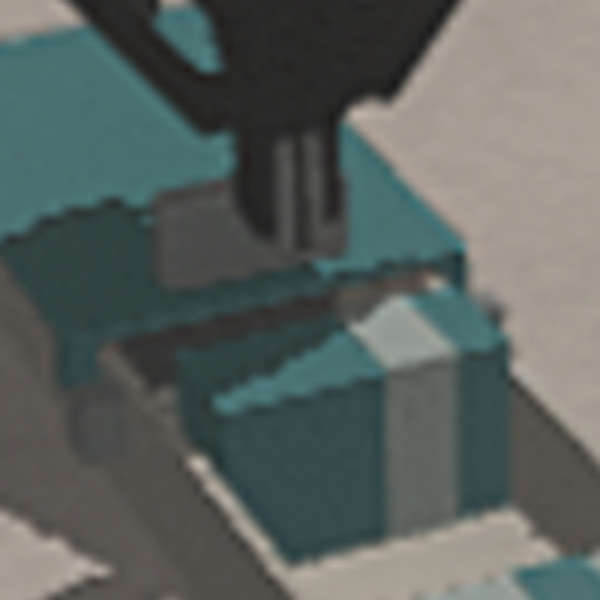

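Call:
move_arm:
  plan:
    - [[0, 0, 0.01, 0, 0, 0, 0], [0, 0, 0.007, 0, 0, 0, 0], [0, 0, 0, 0, 0, 0, 0]]

```text
clock: 8.13
position: [583.4, 115.3, 49.0]
orientation: [-0.7, 0.7, -0.101, 0.1]
wrist_force: [-0.7, 0.9, -0.4]
opening: 0.001
```

Call:
move_arm:
  plan:
    - [[0, 0, 0.006, 0, 0, 0, 0], [0, 0, 0, 0, 0, 0, 0]]

```text
clock: 8.3
position: [583.6, 115.3, 47.5]
orientation: [-0.7, 0.7, -0.101, 0.1]
wrist_force: [-1.0, 0.6, 0.1]
opening: 0.002
```

Call:
move_arm:
  plan:
    - [[0, 0, 0.006, 0, 0, 0, 0], [0, 0, 0, 0, 0, 0, 0]]

```text
clock: 8.47
position: [583.8, 115.2, 45.8]
orientation: [-0.7, 0.7, -0.101, 0.1]
wrist_force: [-0.2, 0.5, 0.9]
opening: -0.001
```

Call:
move_arm:
  plan:
    - [[0, 0, 0.007, 0, 0, 0, 0], [0, 0, 0, 0, 0, 0, 0]]

```text
clock: 8.63
position: [583.7, 115.1, 43.7]
orientation: [-0.7, 0.7, -0.101, 0.1]
wrist_force: [-0.5, -0.3, 0.1]
opening: -0.0
```

```bash
python3 look.py side d4;python3 - <<'E'
import cv2
im=cv2.imread('pics/d4.png');cv2.imwrite('pics/d4z.png',cv2.resize(im[100:300,230:430],None,fx=3,fy=3))
E
```

```text
8.6833 [583.8 115.1  43.9] [-0.6 83.9 43.9] [-0.2  0.1  0.2] 0.0009084147709740688
```

View pics/d4z.png

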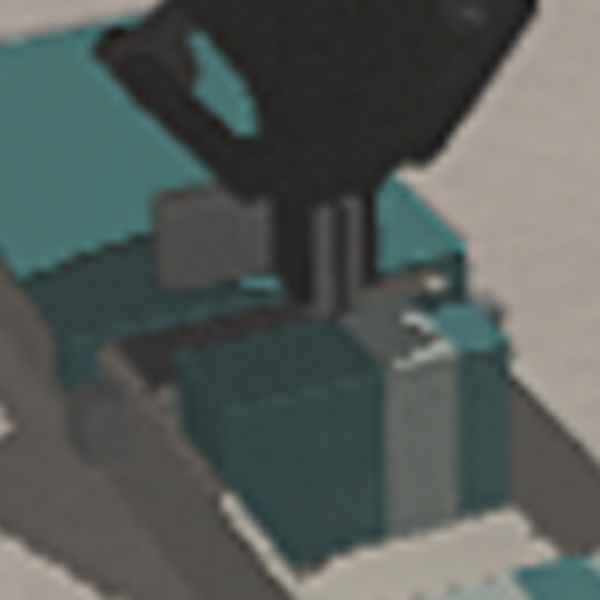

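Call:
move_arm:
  plan:
    - [[0, 0, 0.007, 0, 0, 0, 0], [0, 0, 0, 0, 0, 0, 0]]

```text
clock: 8.85
position: [583.8, 115.1, 41.7]
orientation: [-0.7, 0.7, -0.101, 0.1]
wrist_force: [-0.4, 0.3, -0.2]
opening: 0.002
```

Call:
move_arm:
  plan:
    - [[0, 0, 0.007, 0, 0, 0, 0], [0, 0, 0, 0, 0, 0, 0]]

```text
clock: 9.02
position: [583.7, 115.1, 39.5]
orientation: [-0.7, 0.7, -0.101, 0.1]
wrist_force: [-0.3, 0.2, 0.2]
opening: -0.001
```

```bash
python3 look.py wrist w5;python3 look.py side d5;python3 - <<'E'
import cv2
im=cv2.imread('pics/d5.png');cv2.imwrite('pics/d5z.png',cv2.resize(im[100:300,230:430],None,fx=3,fy=3))
E
```

```text
9.0667 [583.7 115.1  39.6] [-0.6 83.9 39.6] [-0.3  0.2 -0.5] -0.0022556685429484928
9.1167 [583.8 115.1  39.7] [-0.5 83.9 39.7] [0.1 0.5 0.4] 0.0015526666446256238
```

View pics/d5z.png

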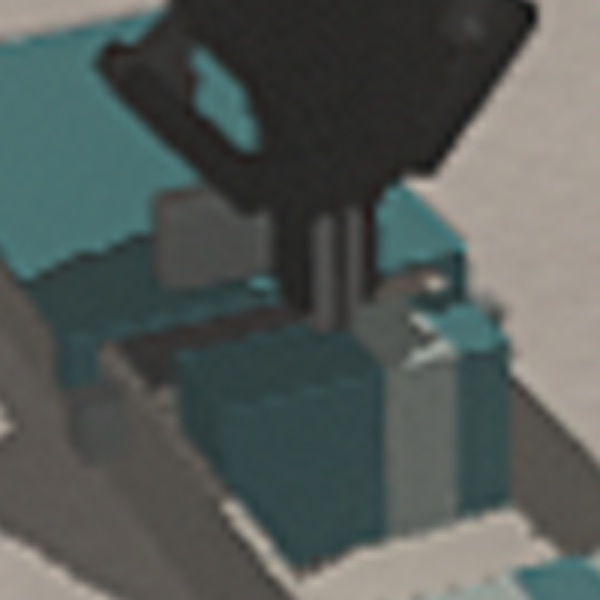

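View pics/w5.png

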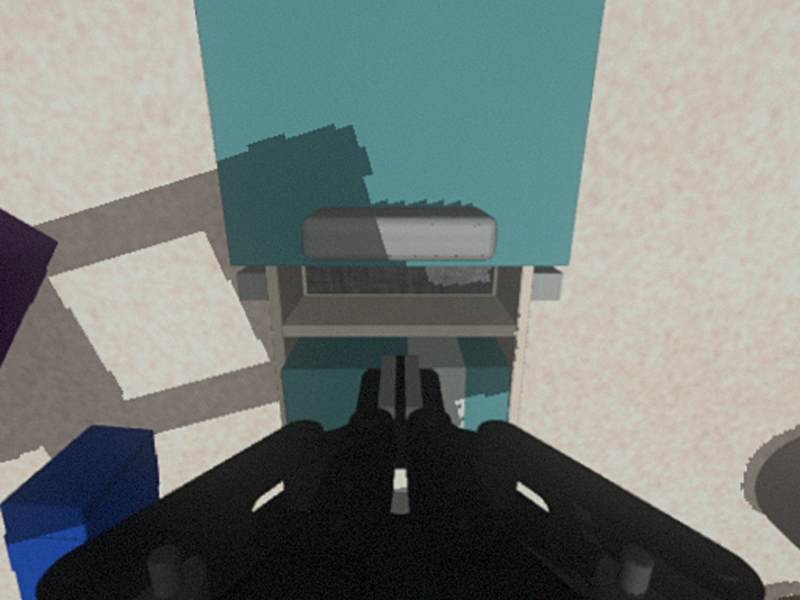

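Run:
```python
from h import *
import pickle
p=pickle.load(open('w5.pkl','rb'))
for n,u,z in [('wall94',(300,334),46),('edge+y',(284,367),64),('edge+y',(508,366),64),('edge-y l',(286,428),64),('lid',(400,265),53.5)]:
    print(n,w2b(ray(p,[np.array(u)*.64],z)[0]).round(1))
for dy in (-11,0,11):
    print(dy,[ (z,(proj(p,[b2w(-.5,83.9+dy,39.7+z)])[0]/.64).round().tolist()) for z in (0,10,20,30)])
q=pickle.load(open('d5.pkl','rb'));c=(proj(q,[b2w(0,60,30)])[0]*3).astype(int);o=np.array([max(0,c[0]-350),max(0,c[1]-250)])
for dy in (-11,0,11):
    print(dy,[ (z,((proj(q,[b2w(-.5,83.9+dy,39.7+z)])[0]*3-o-[230,100])*3).round().tolist()) for z in (0,10,20,30)])
for y in (53,87,88.5): print(((proj(q,[b2w(-48,y,64),b2w(42,y,64)])*3-o-[230,100])*3).round().tolist())
```

```text
wall94 [-41.7  94.4  46. ]
edge+y [-44.2  88.6  64. ]
edge+y [41.7 89.  64. ]
edge-y l [-45.7  61.1  64. ]
lid [  0.4 126.2  53.5]
-11 [(0, [398.0, 372.0]), (10, [398.0, 384.0]), (20, [398.0, 396.0]), (30, [398.0, 411.0])]
0 [(0, [398.0, 350.0]), (10, [398.0, 360.0]), (20, [398.0, 372.0]), (30, [398.0, 385.0])]
11 [(0, [398.0, 327.0]), (10, [398.0, 336.0]), (20, [398.0, 347.0]), (30, [398.0, 359.0])]
-11 [(0, [341.0, 402.0]), (10, [341.0, 373.0]), (20, [340.0, 343.0]), (30, [339.0, 312.0])]
0 [(0, [326.0, 385.0]), (10, [325.0, 355.0]), (20, [325.0, 325.0]), (30, [324.0, 295.0])]
11 [(0, [311.0, 367.0]), (10, [310.0, 338.0]), (20, [310.0, 308.0]), (30, [309.0, 278.0])]
[[211.0, 399.0], [504.0, 329.0]]
[[166.0, 343.0], [454.0, 276.0]]
[[164.0, 341.0], [451.0, 274.0]]
```

Call:
move_arm:
  plan:
    - [[0, 0, 0, 0.042, 0, 0, 0], [0, 0, 0, 0.04, 0, 0, 0], [0, 0, 0, 0, 0, 0, 0], [0, 0, 0.025, 0, 0, 0, 0], [0, 0, 0.02, 0, 0, 0, 0], [0, 0, 0, 0, 0, 0, 0], [0, 0, 0, -0.017, 0, 0, 0], [0, 0, 0, -0.017, 0, 0, 0], [0, 0, 0, -0.017, 0, 0, 0], [0, 0, 0, -0.017, 0, 0, 0], [0, 0, 0, 0, 0, 0, 0]]

```text
clock: 10.03
position: [585.1, 117.9, 26.7]
orientation: [-0.7, 0.7, -0.101, 0.101]
wrist_force: [-0.4, 0.0, 0.8]
opening: -0.001
```

```bash
python3 look.py side d6;python3 - <<'E'
import cv2
im=cv2.imread('pics/d6.png');cv2.imwrite('pics/d6z.png',cv2.resize(im[150:350,230:430],None,fx=3,fy=3))
E
```

```text
10.0833 [585.2 118.3  26.7] [-0.1 87.4 26.7] [-0.1 -0.   0.4] 9.807092055446592e-06
```

View pics/d6z.png

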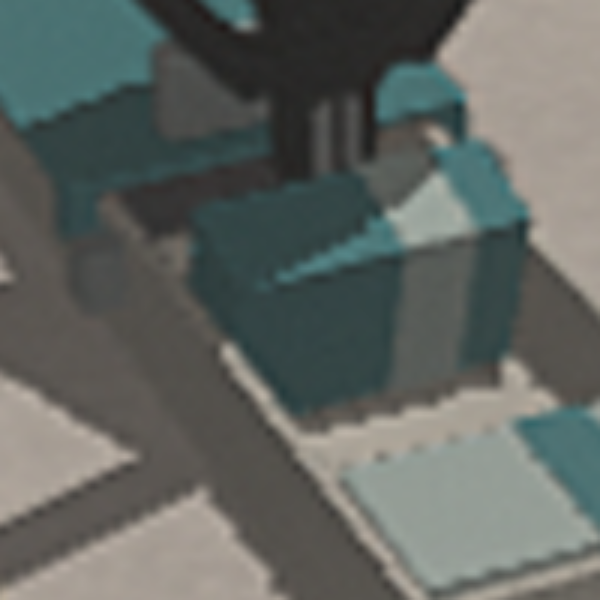

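Now it is tipping (carton leans about 15°). Continue.

Call:
move_arm:
  plan:
    - [[0, 0, 0, -0.015, 0, 0, 0], [0, 0, 0, -0.015, 0, 0, 0], [0, 0, 0, -0.015, 0, 0, 0], [0, 0, 0, -0.015, 0, 0, 0], [0, 0, 0, -0.01, 0, 0, 0], [0, 0, 0, 0, 0, 0, 0]]

```text
clock: 10.58
position: [578.9, 98.3, 26.2]
orientation: [-0.7, 0.7, -0.101, 0.101]
wrist_force: [-0.0, 1.0, -0.1]
opening: -0.002
```

```bash
python3 look.py side d7;python3 - <<'E'
import cv2
im=cv2.imread('pics/d7.png');cv2.imwrite('pics/d7z.png',cv2.resize(im[150:350,230:430],None,fx=3,fy=3))
E
```

```text
10.6333 [579.   98.6  26.3] [-0.5 66.7 26.3] [ 0.  -0.1  0.2] 0.0023847593805461083
```

View pics/d7z.png

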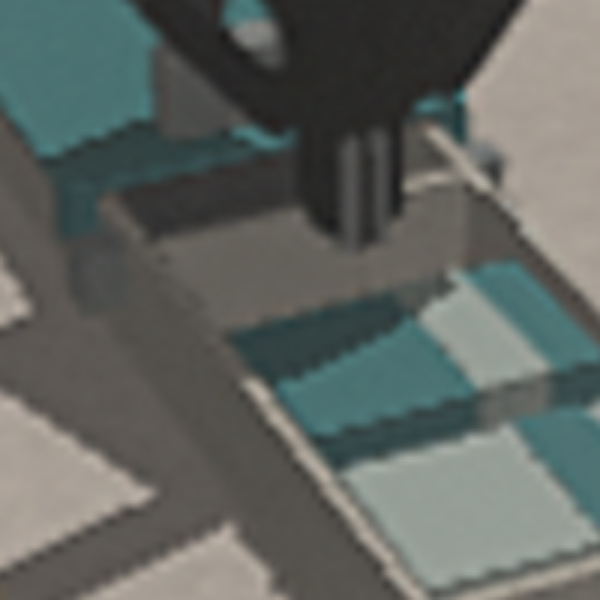

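Call:
move_arm:
  plan:
    - [[0, 0, -0.12, 0, 0, 0, 0], [0, 0, -0.12, 0, 0, 0, 0], [0, 0, -0.1, -0.1, 0, 0, 0], [0, 0, 0, -0.1, 0, 0, 0], [0, 0, 0, 0, 0, 0, 0], [0, 0, 0, 0, 0, 0, 0]]

```text
clock: 11.13
position: [562.6, 41.0, 128.4]
orientation: [0.7, -0.7, 0.101, -0.102]
wrist_force: [0.1, -0.5, -0.2]
opening: 0.002
```

```bash
python3 look.py wrist w7
```

```text
11.1833 [562.3  41.9 127.7] [ -0.7   7.6 127.7] [-0.5 -0.4 -0.6] -0.00021847241079465683
```

View pics/w7.png

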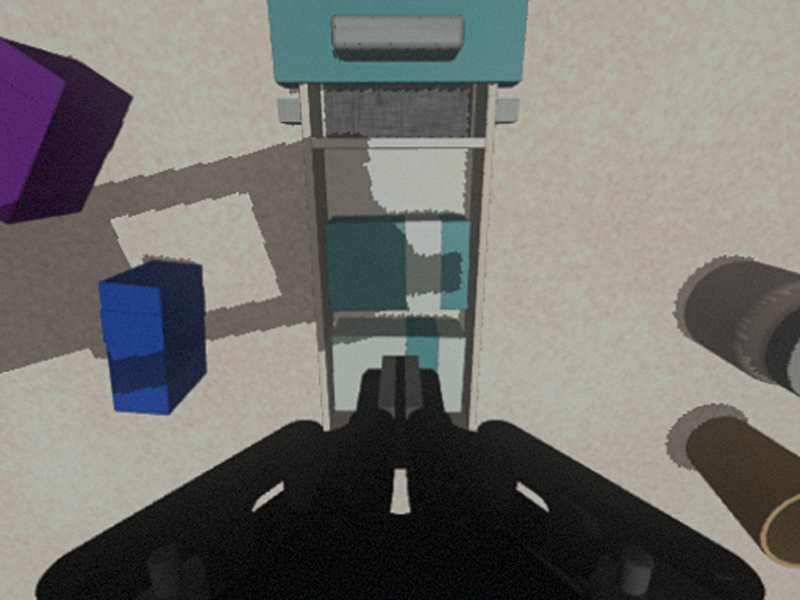

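Run:
```python
from h import *
import pickle
p=pickle.load(open('w7.pkl','rb'))
for n,u,z in [('wall94',(400,148),46),('edge+y',(328,222),42),('edge+y',(468,222),42),('edge-y l',(330,312),42),('edge-y r',(467,312),42),('flat+y top',(335,337),42),('flat+y top',(465,335),42),('flat-y top',(340,412),42)]:
    print(n,w2b(ray(p,[np.array(u)*.64],z)[0]).round(1))
```

```text
wall94 [ 1.2 92.8 46. ]
edge+y [-42.7  50.6  42. ]
edge+y [42.4 50.3 42. ]
edge-y l [-44.7  -7.8  42. ]
edge-y r [44.6 -8.1 42. ]
flat+y top [-42.4 -25.6  42. ]
flat+y top [ 44.  -24.5  42. ]
flat-y top [-41.8 -83.5  42. ]
```

Call:
move_arm:
  plan:
    - [[0, 0, 0.12, 0.02, 0, 0, 0], [0, 0, 0.12, 0.02, 0, 0, 0], [0, 0, 0.09, 0.005, 0, 0, 0], [0, 0, 0, 0, 0, 0, 0], [0, 0, 0.012, 0, 0, 0, 0], [0, 0, 0, 0, 0, 0, 0]]

```text
clock: 11.68
position: [566.7, 55.4, 25.5]
orientation: [0.7, -0.7, 0.1, -0.1]
wrist_force: [0.2, 0.4, 0.6]
opening: -0.003
```

Call:
move_arm:
  plan:
    - [[0, 0, 0.012, 0, 0, 0, 0], [0, 0, 0.007, 0, 0, 0, 0], [0, 0, 0, 0, 0, 0, 0]]

```text
clock: 11.93
position: [567.2, 54.8, 20.6]
orientation: [0.7, -0.7, 0.1, -0.101]
wrist_force: [-0.7, -0.8, 0.3]
opening: 0.001
```

Call:
move_arm:
  plan:
    - [[0, 0, 0.005, 0, 0, 0, 0], [0, 0, 0.005, 0, 0, 0, 0], [0, 0, 0, 0, 0, 0, 0]]

```text
clock: 12.18
position: [566.6, 54.8, 16.9]
orientation: [0.7, -0.7, 0.1, -0.101]
wrist_force: [0.1, 0.3, 0.8]
opening: 0.002
```

Call:
move_arm:
  plan:
    - [[0, 0, 0.005, 0, 0, 0, 0], [0, 0, 0, 0, 0, 0, 0]]

```text
clock: 12.35
position: [566.7, 54.8, 16.8]
orientation: [-0.7, 0.7, -0.1, 0.101]
wrist_force: [-5.6, -0.5, 12.6]
opening: 0.002
```

Call:
move_arm:
  plan:
    - [[0, 0, 0.004, 0, 0, 0, 0], [0, 0, 0, 0, 0, 0, 0]]

```text
clock: 12.52
position: [566.8, 54.8, 16.8]
orientation: [-0.7, 0.7, -0.1, 0.1]
wrist_force: [-9.8, -0.2, 21.6]
opening: -0.001
```

Call:
move_arm:
  plan:
    - [[0, 0, 0, 0.015, 0, 0, 0], [0, 0, 0, 0.015, 0, 0, 0], [0, 0, 0, 0.015, 0, 0, 0], [0, 0, 0, 0, 0, 0, 0]]

```text
clock: 12.85
position: [572.4, 66.2, 16.8]
orientation: [-0.699, 0.701, -0.099, 0.102]
wrist_force: [-3.2, -6.7, 14.7]
opening: 0.002
```

```bash
python3 look.py wrist w8
```

```text
12.9 [572.4  66.2  16.8] [ 2.2 33.8 16.8] [-2.2 -6.7 14.4] -0.0015454247118777541
```

View pics/w8.png

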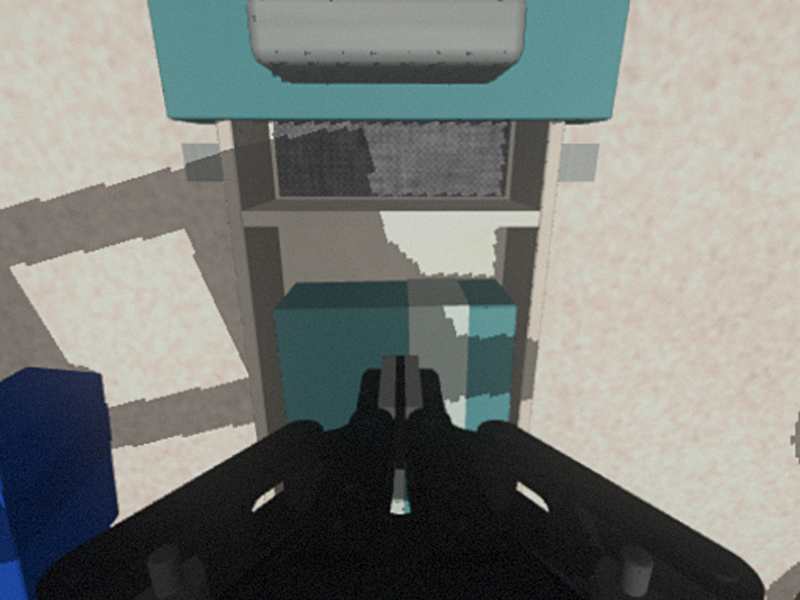

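Run:
```python
from h import *
import pickle
p=pickle.load(open('w8.pkl','rb'))
for n,u,z in [('wall94',(400,226),46),('edge+y',(275,307),42),('edge+y',(515,305),42)]:
    print(n,w2b(ray(p,[np.array(u)*.64],z)[0]).round(1))
```

```text
wall94 [ 3.  93.3 46. ]
edge+y [-42.3  63.3  42. ]
edge+y [44.8 63.9 42. ]
```

Call:
move_arm:
  plan:
    - [[0, -0.003, 0, 0.015, 0, 0, 0], [0, -0.003, 0, 0.015, 0, 0, 0], [0, 0, 0, 0.015, 0, 0, 0], [0, 0, 0, 0.015, 0, 0, 0], [0, 0, 0, 0.015, 0, 0, 0], [0, 0, 0, 0.013, 0, 0, 0], [0, 0, 0, 0, 0, 0, 0]]

```text
clock: 13.48
position: [578.5, 92.0, 16.8]
orientation: [-0.699, 0.701, -0.099, 0.102]
wrist_force: [-1.4, -6.0, 13.7]
opening: -0.001
```

```bash
python3 look.py wrist w9
```

```text
13.5333 [578.5  92.   16.8] [ 0.8 60.3 16.8] [-2.2 -6.  12.9] -0.0008965014234436492
```

View pics/w9.png

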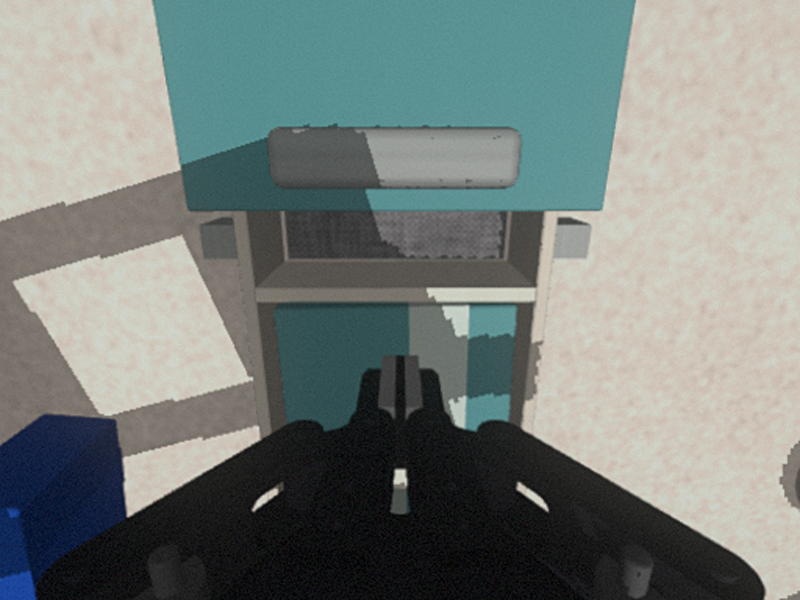

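Call:
move_arm:
  plan:
    - [[0, 0, 0, 0.01, 0, 0, 0], [0, 0, 0, 0.005, 0, 0, 0], [0, 0, 0, 0, 0, 0, 0], [0, 0, -0.1, 0, 0, 0, 0], [0, 0, 0, -0.1, 0, 0, 0], [0, 0, 0, -0.13, 0, 0, 0], [0, 0, 0, -0.02, 0, 0, 0], [0, 0, 0, 0, 0, 0, 0]]

```text
clock: 14.2
position: [555.4, 24.1, 43.9]
orientation: [-0.7, 0.7, -0.102, 0.102]
wrist_force: [-0.2, 0.4, -0.4]
opening: -0.003
```

```bash
python3 look.py side d8;python3 -c "
from h import *
go(b2w(-1,-10,2),BOX[2],g=0)"
```

```text
14.25 [555.8  25.3  43.9] [ -2.2 -10.1  43.9] [ 0.4  0.5 -0.1] 0.0011521245569336197
from [555.8  25.3  43.9] L 41.9 rot [-0.  -0.2 -0. ] n 2
[0.0, 0.002, 0.07, 0.0, 0.0, -0.001, 0.0],[0.0, 0.002, 0.07, 0.0, 0.0, -0.001, 0.0],
```

View pics/d8.png

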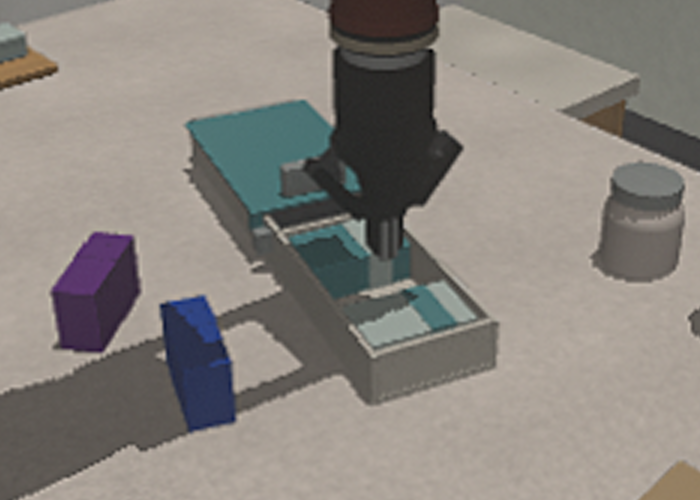

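Call:
move_arm:
  plan:
    - [[0, 0.002, 0.07, 0, 0, 0, 0], [0, 0.002, 0.06, 0, 0, 0, 0], [0, 0, 0, 0, 0, 0, 0], [0, 0, 0, -0.014, 0, 0, 0], [0, 0, 0, -0.014, 0, 0, 0], [0, 0, 0, -0.013, 0, 0, 0], [0, 0, 0, 0, 0, 0, 0]]

```text
clock: 14.83
position: [554.4, 13.3, 6.0]
orientation: [-0.7, 0.7, -0.1, 0.101]
wrist_force: [0.5, -1.8, 1.1]
opening: -0.004
```

```bash
python3 -c "
from h import *
s=r.state();print(w2b(s['position']),s['wrist_force'])"
```

```text
[ -0.18889528 -21.99167832   5.99936284] [ 0.49973209 -1.80871459  1.08786742]
```

Call:
move_arm:
  plan:
    - [[0, 0, 0, -0.008, 0, 0, 0], [0, 0, 0, -0.008, 0, 0, 0], [0, 0, 0, 0, 0, 0, 0]]

```text
clock: 15.08
position: [552.8, 9.2, 5.6]
orientation: [0.7, -0.7, 0.1, -0.101]
wrist_force: [0.5, 1.6, 0.7]
opening: 0.002
```

Call:
move_arm:
  plan:
    - [[0, 0, 0, 0.02, 0, 0, 0], [0, 0, -0.12, 0.02, 0, 0, 0], [0, 0, -0.12, 0.1, 0, 0, 0], [0, 0, -0.12, 0.05, 0, 0, 0], [0, 0, -0.1, 0, 0, 0, 0], [0, 0, 0, 0, 0, 0, 0]]

```text
clock: 15.58
position: [572.2, 61.8, 146.7]
orientation: [0.7, -0.7, 0.096, -0.104]
wrist_force: [1.4, 0.4, -0.1]
opening: 0.002
```

```bash
python3 look.py wrist w10; python3 look.py side d10
```

```text
15.6333 [570.6  61.4 143.5] [  1.9  28.7 143.5] [ 0.2 -1.  -1.1] 0.0011971425868051184
15.6833 [568.7  61.1 140.7] [1.000e-01 2.790e+01 1.407e+02] [-0.6 -0.2 -0. ] 0.0026686457766781765
```

View pics/w10.png

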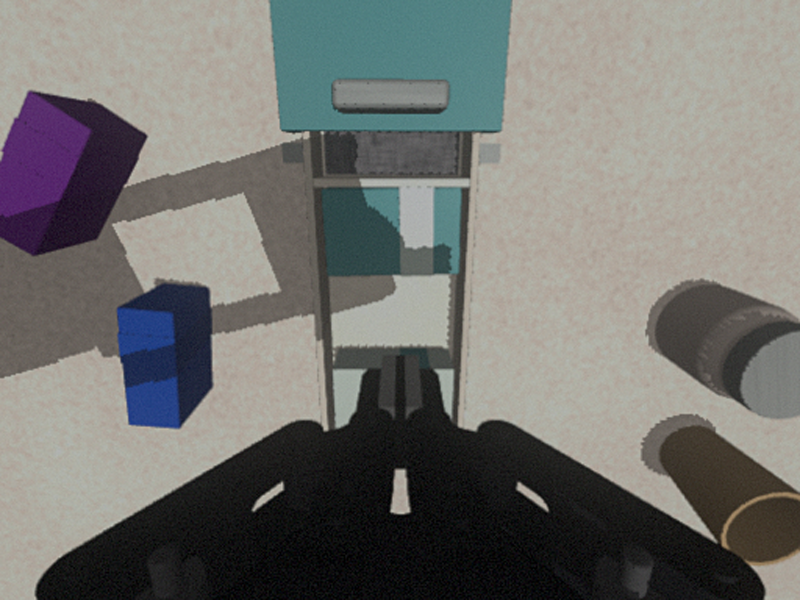

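Run:
```python
from h import *
import pickle
p=pickle.load(open('w10.pkl','rb'))
for n,u,z in [('wall94',(390,188),46),('edge-y l',(328,275),42),('edge-y r',(460,273),42),('flat+y top',(333,369),42),('flat+y top',(455,369),42)]:
    print(n,w2b(ray(p,[np.array(u)*.64],z)[0]).round(1))
# loose carton: view & approach
o=None
lx,ly,th=541,-311.2,-1.455
print('loose in box frame',w2b([lx,ly,18]))
go([lx,ly,150],th+np.pi/2,g=1)
```

```text
wall94 [-0.8 92.4 46. ]
edge-y l [-43.2  34.9  42. ]
edge-y r [46.3 36.1 42. ]
flat+y top [-43.3 -36.3  42. ]
flat+y top [ 46.  -36.7  42. ]
loose in box frame [  77.91427435 -337.28448202   18.        ]
from [568.7  61.1 140.7] L 373.5 rot [  0.  -22.9   0.2] n 10
[1.0, 0.026, -0.003, -0.122, 0.0, -0.025, 0.0],[1.0, 0.021, -0.003, -0.123, 0.0, -0.025, 0.0],[1.0, 0.016, -0.003, -0.123, 0.0, -0.025, 0.0],[1.0, 0.011, -0.003, -0.124, 0.0, -0.025, 0.0],[1.0, 0.006, -0.003, -0.124, 0.0, -0.025, 0.0],[1.0, 0.001, -0.003, -0.124, 0.0, -0.025, 0.0],[1.0, -0.004, -0.003, -0.124, 0.0, -0.025, 0.0],[1.0, -0.009, -0.003, -0.124, 0.0, -0.025, 0.0],[1.0, -0.014, -0.003, -0.124, 0.0, -0.025, 0.0],[1.0, -0.019, -0.003, -0.123, 0.0, -0.025, 0.0],
```

View pics/d10.png

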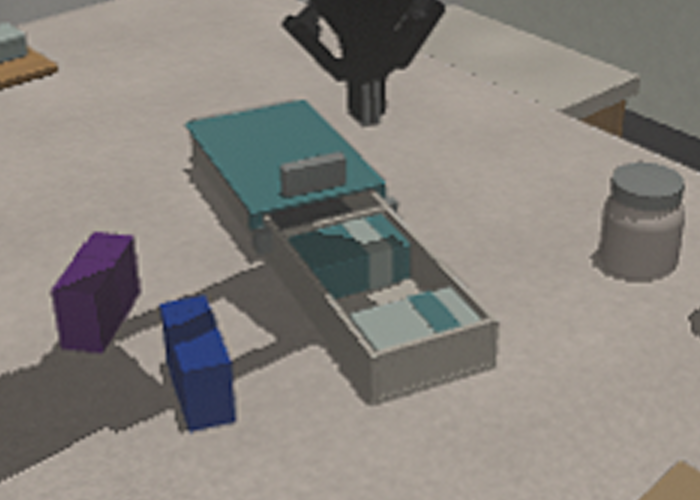

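Call:
move_arm:
  plan:
    - [[1, 0.026, -0.003, -0.122, 0, -0.025, 0], [1, 0.021, -0.003, -0.123, 0, -0.025, 0], [1, 0.016, -0.003, -0.123, 0, -0.025, 0], [1, 0.011, -0.003, -0.124, 0, -0.025, 0], [1, 0.006, -0.003, -0.124, 0, -0.025, 0], [1, 0.001, -0.003, -0.124, 0, -0.025, 0], [1, -0.004, -0.003, -0.124, 0, -0.025, 0], [1, -0.009, -0.003, -0.124, 0, -0.025, 0], [1, -0.014, -0.003, -0.124, 0, -0.025, 0], [1, -0.019, -0.003, -0.123, 0, -0.025, 0], [1, 0, 0, 0, 0, 0, 0], [1, 0, 0, 0, 0, 0, 0]]

```text
clock: 16.68
position: [535.7, -312.6, 145.4]
orientation: [0.707, -0.705, -0.035, 0.038]
wrist_force: [-0.7, 0.4, 0.0]
opening: 1.0
```

```bash
python3 look.py wrist w11
python3 - <<'E'
from h import *
p=r.read_camera('side');l=r.cut_out(p,'carton_loose');save(p,'d11.png');im=cv2.imread('pics/d11.png');cv2.imwrite('pics/d11.png',cv2.resize(im[130:330,230:490],None,fx=3,fy=3))
for x in l[:1]: print(x['confidence'],x['uv'],fit([(p,x['region'])],[boxpts(90,58,0,36)],[541,-311,-1.46]))
go([541,-311.2,80],-1.455+np.pi/2)
E
```

```text
16.7333 [ 536.  -311.   145.6] [  73.1 -338.4  145.6] [0.6 0.8 0.1] 1.0017456732749461
0.91 [346.3, 298.2] (array([ 540.67128192, -311.01696522,   -1.48757292]), np.float64(0.03534615240451289))
from [ 536.9 -309.6  146.4] L 66.5 rot [-0.1 -0.5 -0.1] n 2
[1.0, 0.007, 0.111, -0.004, -0.001, -0.003, -0.001],[1.0, 0.007, 0.111, -0.004, -0.001, -0.003, -0.001],
```

View pics/w11.png

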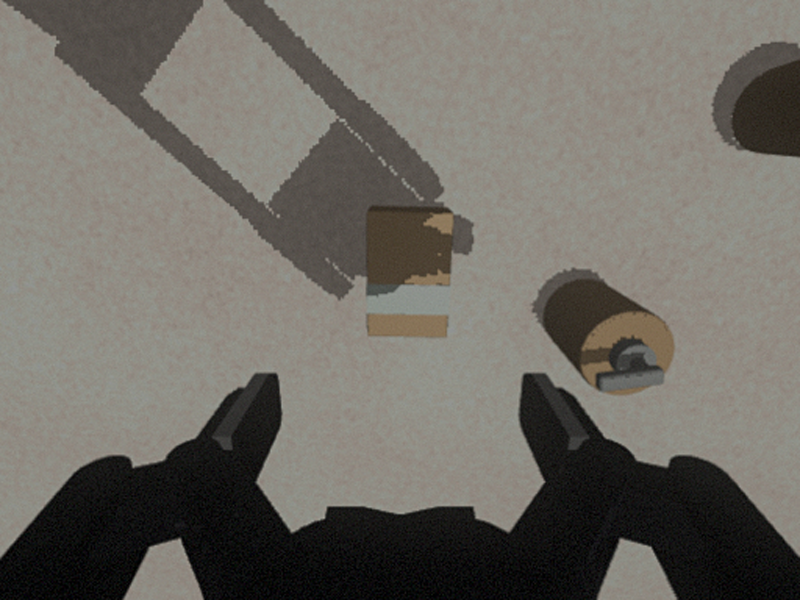

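View pics/d11.png

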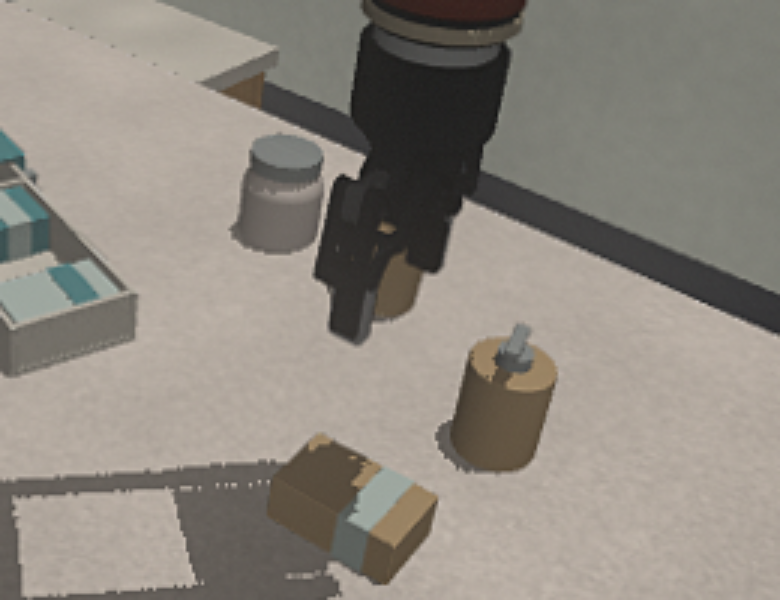

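Run:
```python
from h import *
import pickle
p=pickle.load(open('w11.pkl','rb'))
C=np.array([ray(p,[np.array(u)*.64],36)[0] for u in [(370,212),(452,212),(447,336),(367,336)]])
print(C.round(1).tolist(),C.mean(0).round(1))
a=C[3]-C[0];b=C[2]-C[1];print('yaw long',np.arctan2(a[1],a[0]),np.arctan2(b[1],b[0]),np.linalg.norm(a),np.linalg.norm(C[1]-C[0]))
q=r.read_camera('side')
for dx in (-42,-56):
    for dz in (0,20,30,40): print(dx,dz,((proj(q,[[536.5+dx,-310.5,146+dz]])[0]-[230,130])*3).round())
```

```text
[[512.2, -268.2, 36.0], [565.9, -262.6, 36.0], [574.9, -350.9, 36.0], [517.3, -357.0, 36.0]] [ 542.6 -309.7   36. ]
yaw long -1.5140276398891794 -1.4688262922715811 88.97867079309849 53.96474655089835
-42 0 [333. 382.]
-42 20 [338. 354.]
-42 30 [340. 340.]
-42 40 [343. 325.]
-56 0 [318. 392.]
-56 20 [323. 364.]
-56 30 [325. 350.]
-56 40 [328. 336.]
```

Run:
```python
from h import *
go([541.5,-310.5,15],-1.47+np.pi/2)
```

```text
from [ 537.2 -309.4  146.8] L 131.9 rot [-0.1  0.4 -0.1] n 4
[1.0, 0.004, 0.11, -0.001, 0.0, 0.001, 0.0],[1.0, 0.004, 0.11, -0.001, 0.0, 0.001, 0.0],[1.0, 0.004, 0.11, -0.001, 0.0, 0.001, 0.0],[1.0, 0.003, 0.11, -0.001, 0.0, 0.001, 0.0],
```

Call:
move_arm:
  plan:
    - [[1, 0.004, 0.11, -0.001, 0, 0.001, 0], [1, 0.004, 0.11, -0.001, 0, 0.001, 0], [1, 0.004, 0.11, -0.001, 0, 0.001, 0], [1, 0.003, 0.11, -0.001, 0, 0.001, 0], [1, 0, 0, 0, 0, 0, 0], [1, 0, 0, 0, 0, 0, 0]]

```text
clock: 17.38
position: [540.6, -309.2, 13.8]
orientation: [0.707, -0.705, -0.035, 0.038]
wrist_force: [-0.4, -0.2, 0.2]
opening: 0.996
```

```bash
python3 look.py wrist w12
python3 - <<'E'
from h import *
p=r.read_camera('side');save(p,'d12.png');im=cv2.imread('pics/d12.png');cv2.imwrite('pics/d12.png',cv2.resize(im[180:340,270:470],None,fx=3.5,fy=3.5))
E
```

```text
17.4333 [ 542.5 -310.9   16.5] [  79.2 -336.6   16.5] [0.  0.3 1. ] 1.0019715722514075
```

View pics/w12.png

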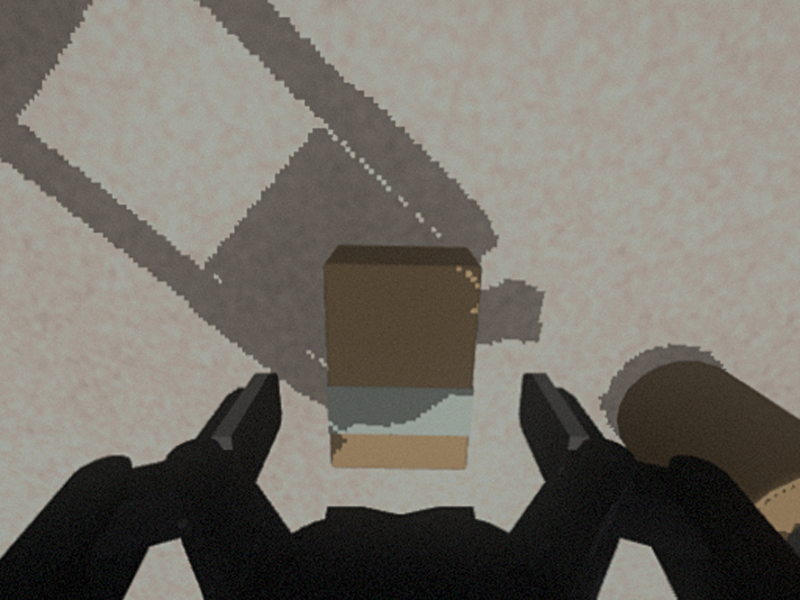

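View pics/d12.png

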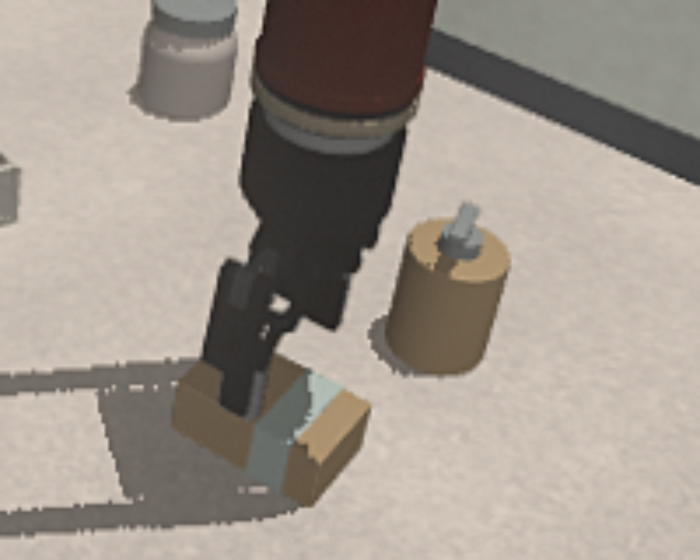

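Call:
move_arm:
  plan:
    - [[1, 0, 0.04, 0, 0, 0, 0], [1, 0, 0.04, 0, 0, 0, 0], [1, 0, 0, 0, 0, 0, 0], [0, 0, 0, 0, 0, 0, 0], [0, 0, 0, 0, 0, 0, 0], [0, 0, 0, 0, 0, 0, 0], [0, 0, 0, 0, 0, 0, 0]]
  squeeze: 30

```text
clock: 18.07
position: [542.4, -312.2, -7.6]
orientation: [-0.706, 0.706, 0.036, -0.035]
wrist_force: [0.4, -0.3, -0.2]
opening: 0.676
```

```bash
python3 look.py wrist w13
python3 - <<'E'
from h import *
p=r.read_camera('side');save(p,'d13.png');im=cv2.imread('pics/d13.png');cv2.imwrite('pics/d13.png',cv2.resize(im[180:340,270:470],None,fx=3.5,fy=3.5))
E
```

```text
18.1167 [ 542.4 -312.2   -7.6] [  79.6 -337.8   -7.6] [-0.7  0.8  0.8] 0.6727255652143033
```

View pics/w13.png

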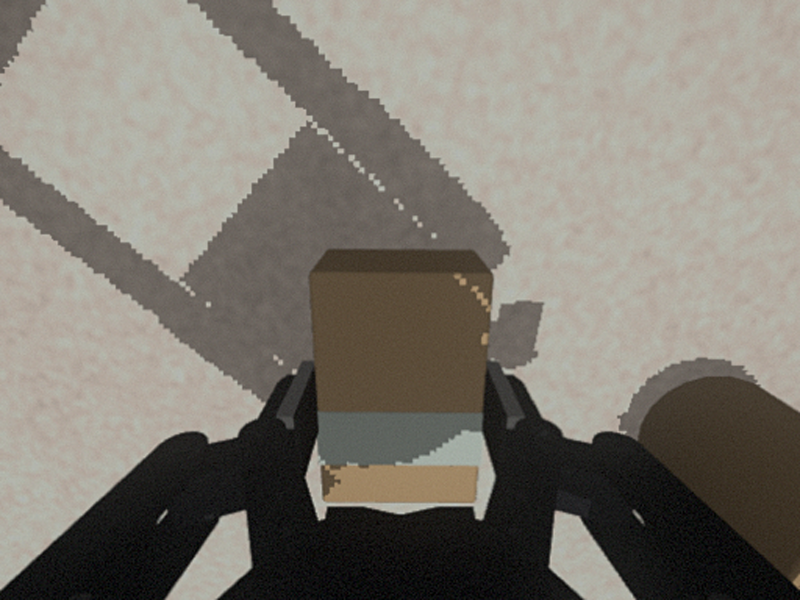

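View pics/d13.png

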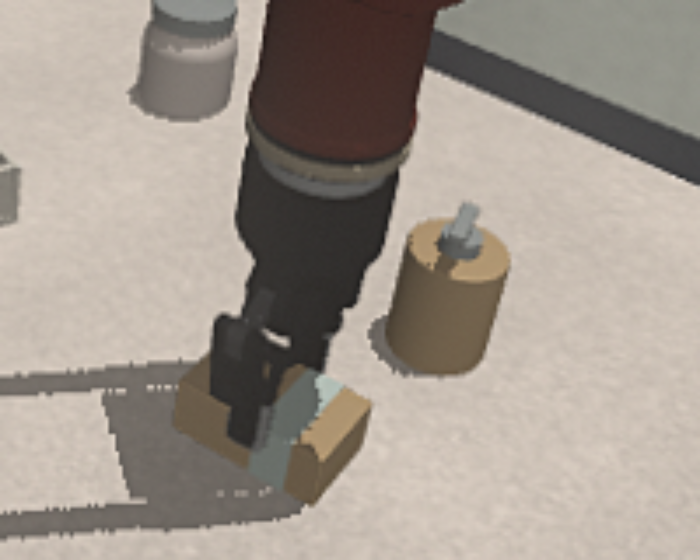

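Call:
move_arm:
  plan:
    - [[0.9, 0, 0, 0, 0, 0, 0], [0.9, 0, 0, 0, 0, 0, 0], [0.85, 0, -0.035, 0.003, 0, 0, 0], [0, 0, 0, 0, 0, 0, 0], [0, 0, 0, 0, 0, 0, 0], [0, 0, 0, 0, 0, 0, 0], [0, 0, 0, 0, 0, 0, 0]]
  squeeze: 40

```text
clock: 18.75
position: [543.1, -311.7, 4.6]
orientation: [-0.706, 0.707, 0.036, -0.035]
wrist_force: [-2.1, 1.7, 9.5]
opening: 0.652
```

Run:
```python
from h import *
s=r.state();print(s['position'],s['opening'])
p=r.read_camera('side');save(p,'d14.png');im=cv2.imread('pics/d14.png');cv2.imwrite('pics/d14.png',cv2.resize(im[230:340,290:410],None,fx=5,fy=5))
```

```text
[ 543.13029687 -311.66948284    4.64423779] 0.6522234182630156
```

View pics/d14.png

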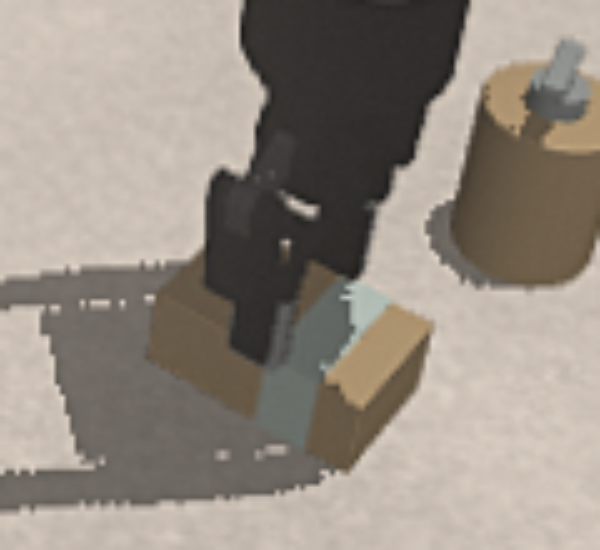

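Call:
move_arm:
  plan:
    - [[0, 0, -0.03, 0, 0, 0, 0], [0, 0, -0.06, 0, 0, 0, 0], [0, 0, -0.06, 0, 0, 0, 0], [0, 0, 0, 0, 0, 0, 0], [0, 0, 0, 0, 0, 0, 0]]

```text
clock: 19.22
position: [543.0, -311.7, 48.8]
orientation: [-0.705, 0.707, 0.037, -0.035]
wrist_force: [-0.2, 0.6, -1.5]
opening: 0.652
```

```bash
python3 - <<'E'
from h import *
s=r.state();print(s['position'],s['opening'],s['wrist_force'])
p=r.read_camera('side');save(p,'d15.png');im=cv2.imread('pics/d15.png');cv2.imwrite('pics/d15.png',cv2.resize(im[210:340,280:410],None,fx=5,fy=5)[:600])
E
python3 look.py wrist w15
```

```text
[ 543.00288783 -311.69302059   48.77215507] 0.6523338191459793 [-0.23439291  0.60520373 -1.54734731]
19.3167 [ 541.4 -310.5   46.4] [  78.1 -336.5   46.4] [-0.5 -0.4 -0.9] 0.6473964171521466
```

View pics/d15.png

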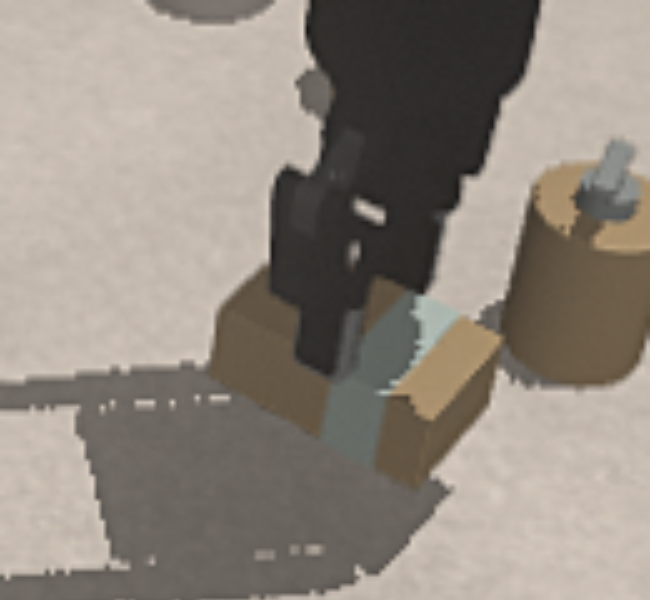

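View pics/w15.png

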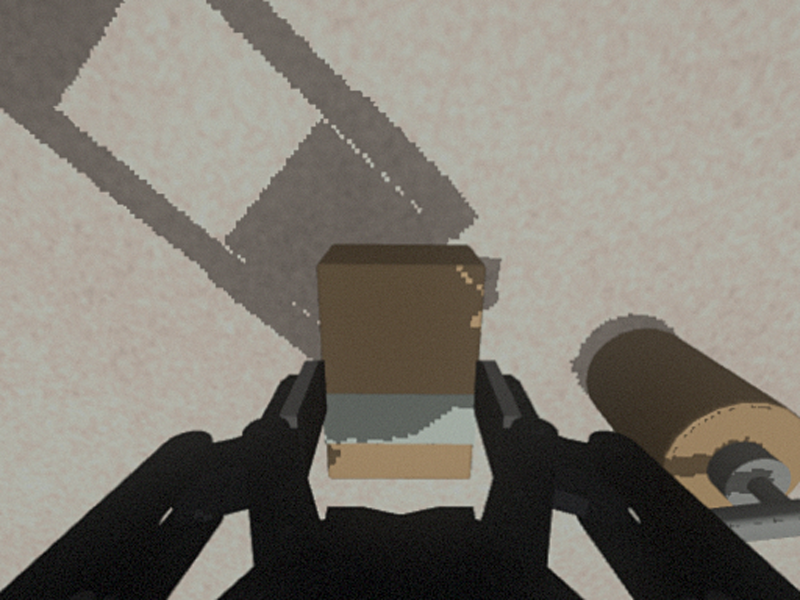

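Run:
```python
from h import *
import pickle
p=pickle.load(open('w15.pkl','rb'))
# TCP at picture: use mean; position from camera pose instead
C=np.array([ray(p,[np.array(u)*.64],79)[0] for u in [(319,265),(485,265),(471,478),(327,478)]])
s=r.state();c=C.mean(0);print(C.round(1).tolist(),c.round(1),'tcp',s['position'])
# edges instead: mid of far & near edges
d=Rt().inv().apply(c-np.array([541.8,-310.9,79]));print('offset tool',d.round(1))
print(np.linalg.norm(C[0]-C[3]),np.linalg.norm(C[0]-C[1]))
go([541,-200,110],None,g=0)
go(b2w(0,-0.5,110),BOX[2]+np.pi/2,g=0,vmax=30)
```

```text
[[511.5, -267.4, 79.0], [566.9, -261.7, 79.0], [575.8, -349.3, 79.0], [518.3, -355.1, 79.0]] [ 543.1 -308.4   79. ] tcp [ 541.38440243 -310.49834716   46.40960795]
offset tool [1.6 0.  2.4]
87.99023248148488 55.72927702337811
from [ 541.4 -310.5   46.4] L 127.5 rot [0. 0. 0.] n 4
[0.0, 0.009, -0.053, 0.092, 0.0, 0.0, 0.0],[0.0, 0.009, -0.053, 0.092, 0.0, 0.0, 0.0],[0.0, 0.009, -0.053, 0.092, 0.0, 0.0, 0.0],[0.0, 0.009, -0.053, 0.092, 0.0, 0.0, 0.0],
from [ 541.4 -310.5   46.4] L 350.8 rot [ -0.1 -67.9  -0. ] n 12
[0.0, 0.015, -0.018, 0.095, 0.0, -0.063, 0.0],[0.0, 0.024, -0.018, 0.093, 0.0, -0.063, 0.0],[0.0, 0.033, -0.018, 0.09, 0.0, -0.063, 0.0],[0.0, 0.042, -0.018, 0.086, 0.0, -0.063, 0.0],[0.0, 0.05, -0.018, 0.082, 0.0, -0.063, 0.0],[0.0, 0.058, -0.018, 0.076, 0.0, -0.063, 0.0],[0.0, 0.065, -0.018, 0.07, 0.0, -0.063, 0.0],[0.0, 0.072, -0.018, 0.063, 0.0, -0.063, 0.0],[0.0, 0.078, -0.018, 0.056, 0.0, -0.063, 0.0],[0.0, 0.083, -0.018, 0.048, 0.0, -0.063, 0.0],[0.0, 0.087, -0.018, 0.04, 0.0, -0.063, 0.0],[0.0, 0.091, -0.018, 0.031, 0.0, -0.063, 0.0],
```

Call:
move_arm:
  plan:
    - [[0, 0, -0.09, 0, 0, 0, 0], [0, 0, -0.09, 0.03, 0, 0, 0], [0, 0.015, -0.02, 0.095, 0, -0.063, 0], [0, 0.024, -0.02, 0.093, 0, -0.063, 0], [0, 0.033, 0, 0.09, 0, -0.063, 0], [0, 0.042, 0, 0.086, 0, -0.063, 0], [0, 0.05, 0, 0.082, 0, -0.063, 0], [0, 0.058, 0, 0.076, 0, -0.063, 0], [0, 0.065, 0, 0.07, 0, -0.063, 0], [0, 0.072, 0, 0.063, 0, -0.063, 0], [0, 0.078, 0, 0.056, 0, -0.063, 0], [0, 0.083, 0, 0.048, 0, -0.063, 0], [0, 0.087, 0, 0.04, 0, -0.063, 0], [0, 0.085, 0, 0.025, 0, -0.063, 0], [0, 0, 0, 0, 0, 0, 0], [0, 0, 0, 0, 0, 0, 0]]

```text
clock: 20.65
position: [559.6, 41.6, 111.8]
orientation: [0.565, -0.564, -0.425, 0.426]
wrist_force: [0.5, -0.4, -1.2]
opening: 0.654
```

```bash
python3 look.py wrist w16
python3 - <<'E'
from h import *
go(b2w(-1,0,70),BOX[2]+np.pi/2,g=0)
E
```

```text
20.7 [559.7  40.5 112. ] [ -2.7   5.6 112. ] [-0.9 -0.1 -0.2] 0.6488727016531575
from [559.7  40.5 112. ] L 42.4 rot [-0.1  0.1 -0.1] n 2
[0.0, -0.009, 0.07, -0.003, -0.001, 0.001, 0.0],[0.0, -0.009, 0.07, -0.003, -0.001, 0.001, 0.0],
```

View pics/w16.png

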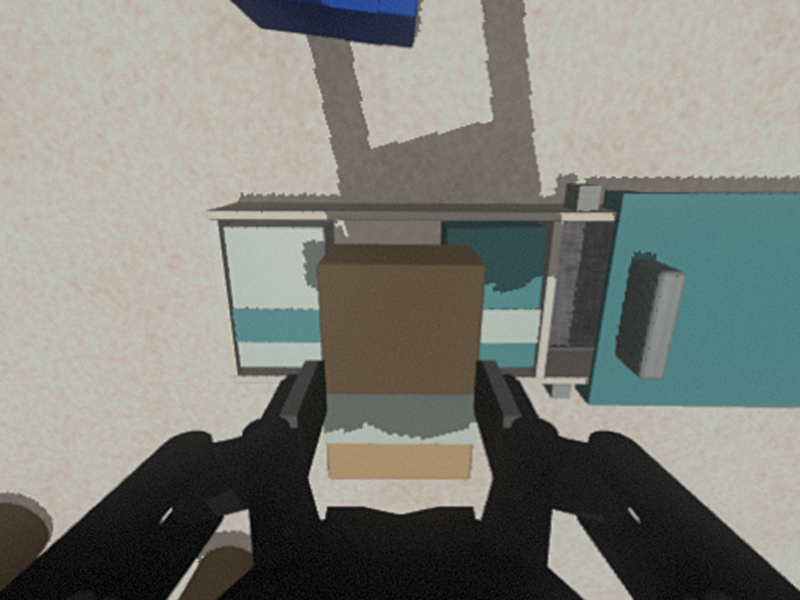

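Run:
```python
from h import *
go(b2w(2,-0.5,72),BOX[2]+np.pi/2,g=0)
```

```text
from [559.7  40.5 112. ] L 40.7 rot [-0.1  0.1 -0.1] n 2
[0.0, -0.01, 0.067, -0.008, -0.001, 0.001, 0.0],[0.0, -0.01, 0.067, -0.008, -0.001, 0.001, 0.0],
```

Call:
move_arm:
  plan:
    - [[0, -0.01, 0.067, -0.008, 0, 0.001, 0], [0, -0.01, 0.067, -0.008, 0, 0, 0], [0, 0, 0, 0, 0, 0, 0], [0, 0, 0, 0, 0, 0, 0]]

```text
clock: 21.03
position: [561.9, 32.1, 71.5]
orientation: [0.567, -0.565, -0.422, 0.425]
wrist_force: [0.0, 0.4, -0.0]
opening: 0.652
```

```bash
python3 look.py wrist w17;python3 look.py side d17; python3 look.py scene s17
```

```text
21.0833 [563.1  32.3  72.9] [ 2.9 -1.4 72.9] [-0.2  0.1 -1. ] 0.6473185024828915
21.1333 [564.   32.5  73.8] [ 3.6 -1.  73.8] [-0.4  0.4 -0.6] 0.6507009419988435
21.1833 [564.4  32.6  74.3] [ 4.  -0.7 74.3] [-0.1 -0.6 -1. ] 0.6515176804185496
```

View pics/w17.png

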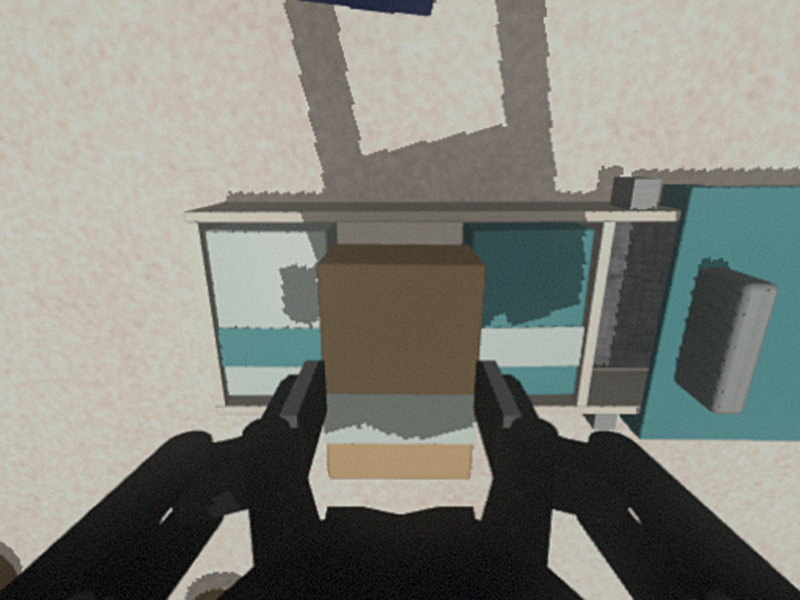

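View pics/d17.png

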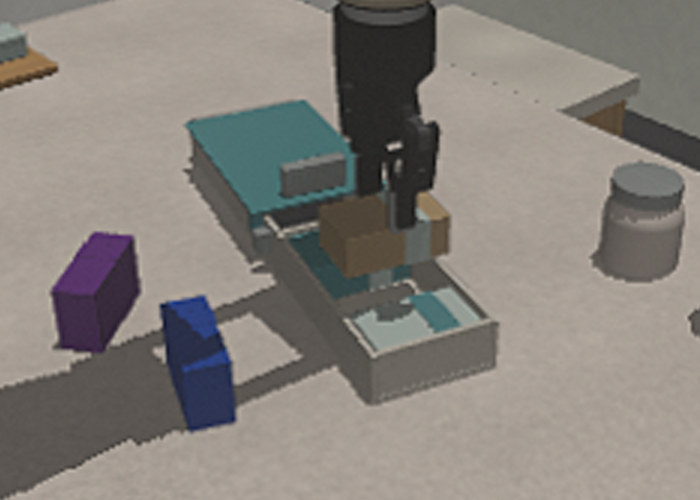

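View pics/s17.png

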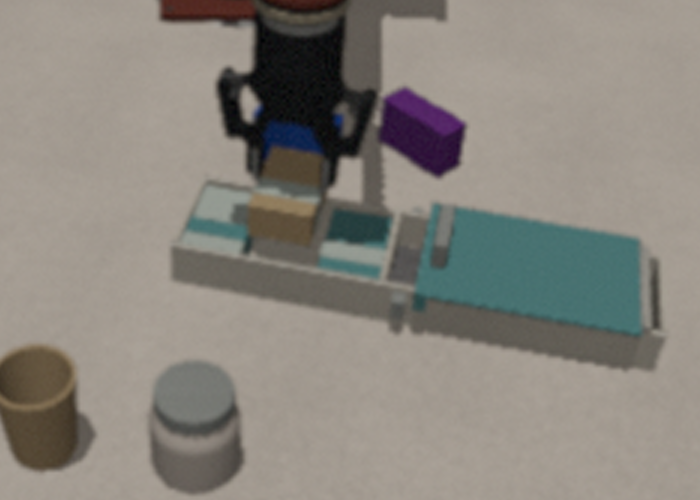

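Run:
```python
from h import *
import pickle
p=pickle.load(open('w17.pkl','rb'))
f=lambda u,z:w2b(ray(p,[np.array(u)*.64],z)[0]).round(1)
for n,u,z in [('c tl',(319,265),104),('c tr',(485,265),104),('c br',(471,478),104),('c bl',(327,478),104),('flat',(327,232),42),('edge',(466,230),42),('wall in -x',(400,222),46),('wall +x in',(250,405),46),('w94',(596,300),46)]: print(n,f(u,z))
go(b2w(4,-0.5,35),BOX[2]+np.pi/2,g=0)
```

```text
c tl [-43.4 -27.7 104. ]
c tr [-43.3  27.7 104. ]
c br [ 43.9  27.5 104. ]
c bl [ 43.9 -29.9 104. ]
flat [-44.  -35.4  42. ]
edge [-44.8  30.7  42. ]
wall in -x [-49.2  -0.6  46. ]
wall +x in [ 48.  -80.9  46. ]
w94 [-11.   95.2  46. ]
from [564.4  32.6  74.3] L 39.3 rot [ 0.1 -0.   0. ] n 1
[0.0, 0.001, 0.131, 0.0, 0.001, 0.0, 0.0],
```

Call:
move_arm:
  plan:
    - [[0, -0.002, 0.05, 0.004, 0, 0, 0], [0, 0, 0.04, 0, 0, 0, 0], [0, 0, 0.03, 0, 0, 0, 0], [0, 0, 0.025, 0, 0, 0, 0], [0, 0, 0, 0, 0, 0, 0], [0, 0, 0, 0, 0, 0, 0]]

```text
clock: 21.68
position: [561.9, 33.0, 29.2]
orientation: [0.566, -0.565, -0.424, 0.425]
wrist_force: [-0.4, -0.2, -1.5]
opening: 0.651
```

```bash
python3 look.py side d18; python3 look.py wrist w18;python3 -c "
import cv2
im=cv2.imread('pics/d18.png');cv2.imwrite('pics/d18.png',cv2.resize(im[130:370,260:500],None,fx=2.5,fy=2.5))"
```

```text
21.7333 [562.4  33.   29.8] [ 2.  -0.9 29.8] [ 0.3 -0.5 -1.1] 0.6440410704490342
21.7833 [562.7  32.9  30.1] [ 2.3 -0.9 30.1] [ 0.1  0.5 -1.5] 0.6461716625534113
```

View pics/d18.png

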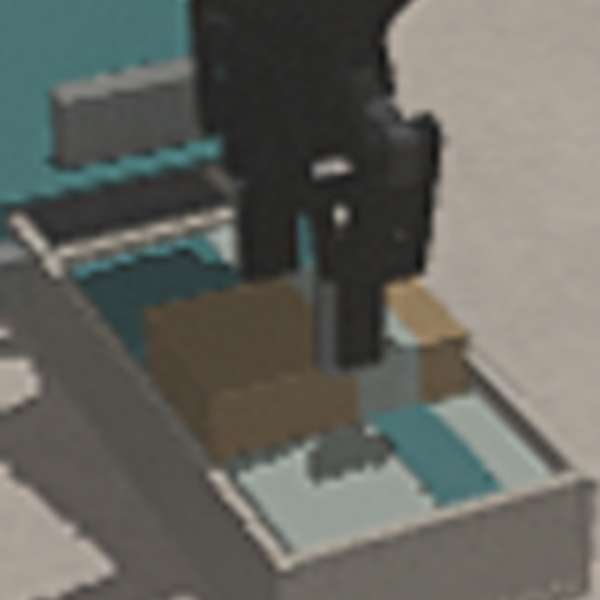

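View pics/w18.png

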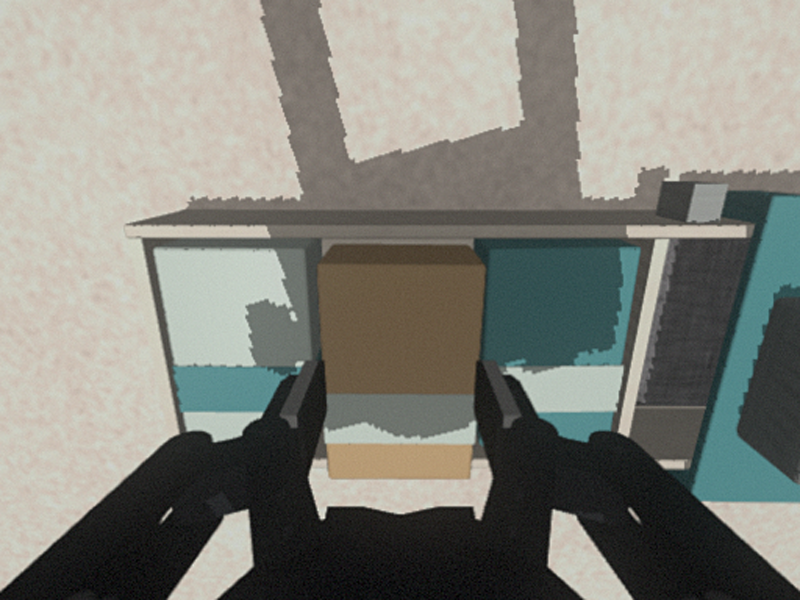

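Call:
move_arm:
  plan:
    - [[0, 0, 0.012, 0, 0, 0, 0], [0, 0, 0, 0, 0, 0, 0], [1, 0, 0, 0, 0, 0, 0], [1, 0, 0, 0, 0, 0, 0], [1, 0, 0, 0, 0, 0, 0], [1, 0, 0, 0, 0, 0, 0], [1, 0, -0.12, 0, 0, 0, 0], [1, 0, -0.13, 0, 0, 0, 0], [1, 0, -0.12, 0, 0, 0, 0], [1, 0, 0, 0, 0, 0, 0]]

```text
clock: 22.62
position: [567.8, 32.6, 146.1]
orientation: [-0.562, 0.569, 0.428, -0.421]
wrist_force: [1.4, -1.0, 1.7]
opening: 1.0
```

```bash
python3 look.py side d19; python3 look.py wrist w19;python3 -c "
import cv2
im=cv2.imread('pics/d19.png');cv2.imwrite('pics/d19.png',cv2.resize(im[180:420,240:500],None,fx=2.5,fy=2.5))"
```

```text
22.6667 [566.2  32.6 142.8] [  5.7  -0.2 142.8] [-0.1  0.3 -0.5] 1.0013607509908067
22.7167 [564.2  32.8 139.8] [  3.7  -0.6 139.8] [-0.6  0.  -0.3] 1.0009990983286303
```

View pics/d19.png

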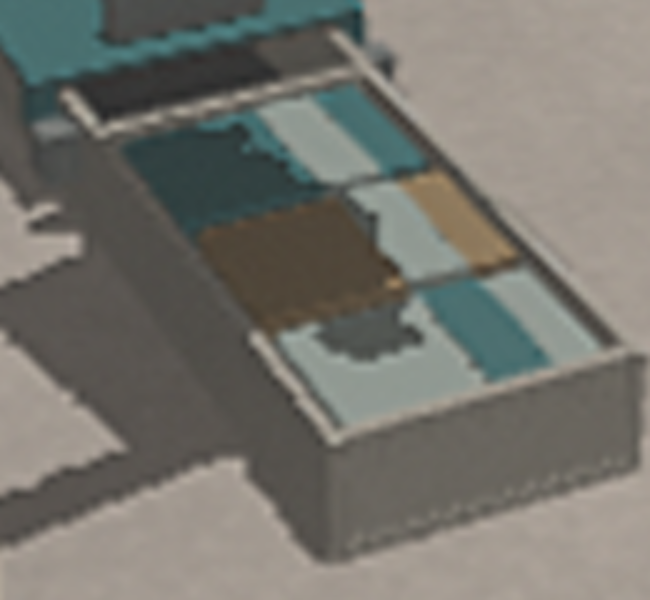

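View pics/w19.png

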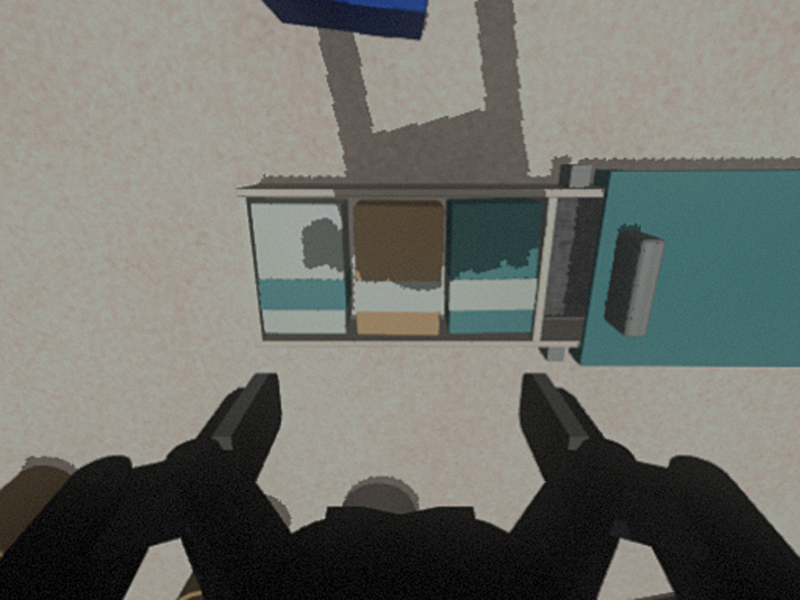

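Run:
```python
from h import *
print(r.state()['joint_positions'].round(2))
go(b2w(-0.5,141,110),BOX[2],g=1)
```

```text
[-0.08  0.13  1.76 -0.    1.25 -1.37]
from [564.2  32.8 139.8] L 144.7 rot [  0.3 -90.   -0.2] n 13
[1.0, 0.036, 0.008, 0.001, 0.0, -0.077, 0.0],[1.0, 0.036, 0.008, -0.003, 0.0, -0.077, 0.0],[1.0, 0.036, 0.008, -0.008, 0.0, -0.077, 0.0],[1.0, 0.034, 0.008, -0.012, 0.0, -0.077, 0.0],[1.0, 0.033, 0.008, -0.016, 0.0, -0.077, 0.0],[1.0, 0.03, 0.008, -0.02, 0.0, -0.077, 0.0],[1.0, 0.028, 0.008, -0.023, 0.0, -0.077, 0.0],[1.0, 0.025, 0.008, -0.026, 0.0, -0.077, 0.0],[1.0, 0.022, 0.008, -0.029, 0.0, -0.077, 0.0],[1.0, 0.018, 0.008, -0.032, 0.0, -0.077, 0.0],[1.0, 0.014, 0.008, -0.034, 0.0, -0.077, 0.0],[1.0, 0.01, 0.008, -0.035, 0.0, -0.077, 0.0],[1.0, 0.005, 0.008, -0.036, 0.0, -0.077, 0.0],
```

Run:
```python
from h import *
s=r.state();R0=Rt(s);pos=b2w(-0.5,141,115);p0=s['position'];n=13
rv=np.array([0,np.pi/2,0]);st=R.from_rotvec(rv/n);Rk=R0
for k in range(n):
    print([1]+list((Rk.inv().apply((pos-p0)/n)/300).round(3)+0.)+[0,0.077,0],end=',');Rk=Rk*st
```

```text
[1, np.float64(0.036), np.float64(0.006), np.float64(0.001), 0, 0.077, 0],[1, np.float64(0.036), np.float64(0.006), np.float64(0.005), 0, 0.077, 0],[1, np.float64(0.035), np.float64(0.006), np.float64(0.01), 0, 0.077, 0],[1, np.float64(0.034), np.float64(0.006), np.float64(0.014), 0, 0.077, 0],[1, np.float64(0.032), np.float64(0.006), np.float64(0.018), 0, 0.077, 0],[1, np.float64(0.029), np.float64(0.006), np.float64(0.022), 0, 0.077, 0],[1, np.float64(0.026), np.float64(0.006), np.float64(0.025), 0, 0.077, 0],[1, np.float64(0.023), np.float64(0.006), np.float64(0.028), 0, 0.077, 0],[1, np.float64(0.02), np.float64(0.006), np.float64(0.03), 0, 0.077, 0],[1, np.float64(0.016), np.float64(0.006), np.float64(0.033), 0, 0.077, 0],[1, np.float64(0.012), np.float64(0.006), np.float64(0.034), 0, 0.077, 0],[1, np.float64(0.008), np.float64(0.006), np.float64(0.036), 0, 0.077, 0],[1, np.float64(0.003), np.float64(0.006), np.float64(0.036), 0, 0.077, 0],
```

Call:
move_arm:
  plan:
    - [[1, 0.036, 0.006, 0.001, 0, 0.077, 0], [1, 0.036, 0.006, 0.005, 0, 0.077, 0], [1, 0.035, 0.006, 0.01, 0, 0.077, 0], [1, 0.034, 0.006, 0.014, 0, 0.077, 0], [1, 0.032, 0.006, 0.018, 0, 0.077, 0], [1, 0.029, 0.006, 0.022, 0, 0.077, 0], [1, 0.026, 0.006, 0.025, 0, 0.077, 0], [1, 0.023, 0.006, 0.028, 0, 0.077, 0], [1, 0.02, 0.006, 0.03, 0, 0.077, 0], [1, 0.016, 0.006, 0.033, 0, 0.077, 0], [1, 0.012, 0.006, 0.034, 0, 0.077, 0], [1, 0.008, 0.006, 0.036, 0, 0.077, 0], [1, 0.003, 0.006, 0.036, 0, 0.077, 0], [1, 0, 0, 0, 0, 0, 0], [1, 0, 0, 0, 0, 0, 0]]

```text
clock: 23.97
position: [596.7, 170.2, 111.8]
orientation: [-0.7, 0.701, -0.1, 0.098]
wrist_force: [-0.0, -0.5, 0.3]
opening: 1.002
```

```bash
python3 look.py wrist w20; python3 -c "
from h import *
go(b2w(-0.5,141,60),BOX[2])"
```

```text
24.0167 [596.9 169.8 112.2] [ -3.3 140.1 112.2] [-1.7  0.3  0.1] 0.9975646549750227
from [596.9 169.8 112.2] L 52.3 rot [ 0.1  0.2 -0.1] n 2
[1.0, 0.005, 0.087, 0.002, 0.0, 0.001, -0.001],[1.0, 0.005, 0.087, 0.002, 0.0, 0.001, -0.001],
```

View pics/w20.png

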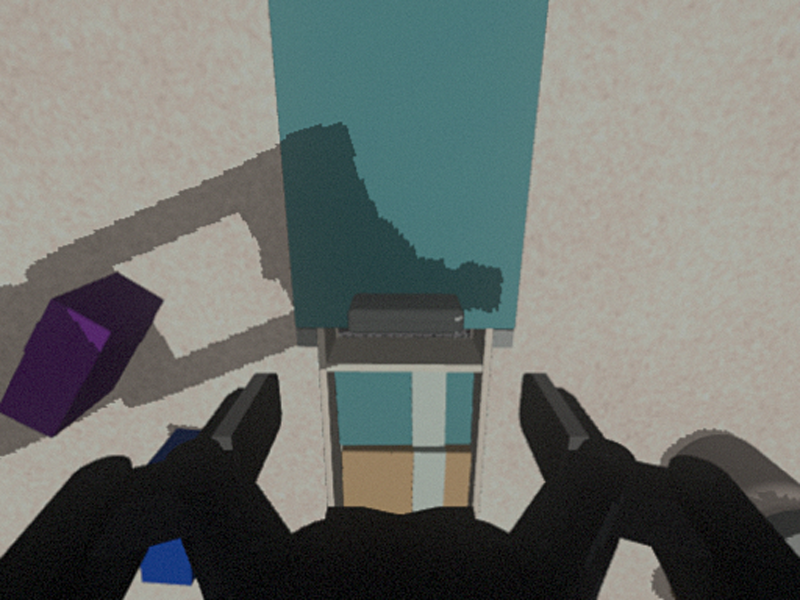

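Run:
```python
from h import *
import pickle
p=pickle.load(open('w20.pkl','rb'))
for u in [(349,310),(463,308),(464,331),(349,333)]: print(w2b(ray(p,[np.array(u)*.64],83)[0]).round(1))
```

```text
[-28.4 148.3  83. ]
[ 28.9 149.7  83. ]
[ 30.  137.1  83. ]
[-28.9 135.7  83. ]
```

Call:
move_arm:
  plan:
    - [[1, 0.005, 0.087, 0.001, 0, 0.001, 0], [1, 0.005, 0.087, 0.001, 0, 0, 0], [1, 0, 0.02, 0, 0, 0, 0], [1, 0, 0, 0, 0, 0, 0], [1, 0, 0, 0, 0, 0, 0]]

```text
clock: 24.43
position: [600.7, 169.5, 55.6]
orientation: [-0.7, 0.7, -0.101, 0.1]
wrist_force: [-0.5, 0.7, -0.0]
opening: 0.997
```

```bash
python3 look.py wrist w21; python3 look.py side d21
```

```text
24.4833 [601.7 169.7  56.7] [  1.4 141.3  56.7] [-0.1 -1.6  0. ] 1.0017777252524538
24.5333 [602.2 169.9  57.3] [  1.8 141.6  57.3] [-0.8 -0.7  0.8] 1.0025075820197797
```

View pics/w21.png

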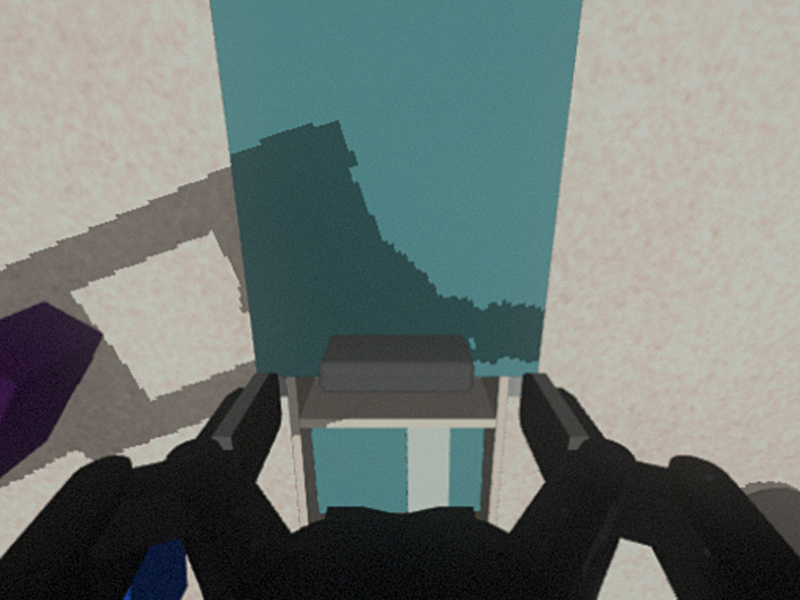

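View pics/d21.png

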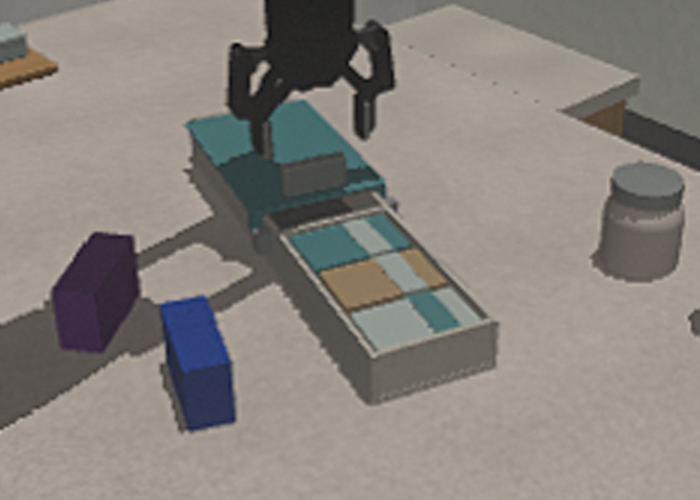

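Call:
move_arm:
  plan:
    - [[1, -0.004, 0.03, 0.002, 0, 0, 0], [1, 0, 0.035, 0, 0, 0, 0], [1, 0, 0, 0, 0, 0, 0], [1, 0, 0, 0, 0, 0, 0]]

```text
clock: 24.87
position: [598.9, 170.7, 34.8]
orientation: [-0.7, 0.7, -0.102, 0.1]
wrist_force: [-0.3, -0.2, -0.4]
opening: 1.0
```

```bash
python3 look.py side d22;python3 -c "
import cv2
im=cv2.imread('pics/d22.png');cv2.imwrite('pics/d22.png',cv2.resize(im[30:250,180:420],None,fx=2.7,fy=2.7))"
```

```text
24.9167 [599.4 170.9  35.4] [ -1.1 141.8  35.4] [ 0.2 -0.2 -0.8] 1.000190361471236
```

View pics/d22.png

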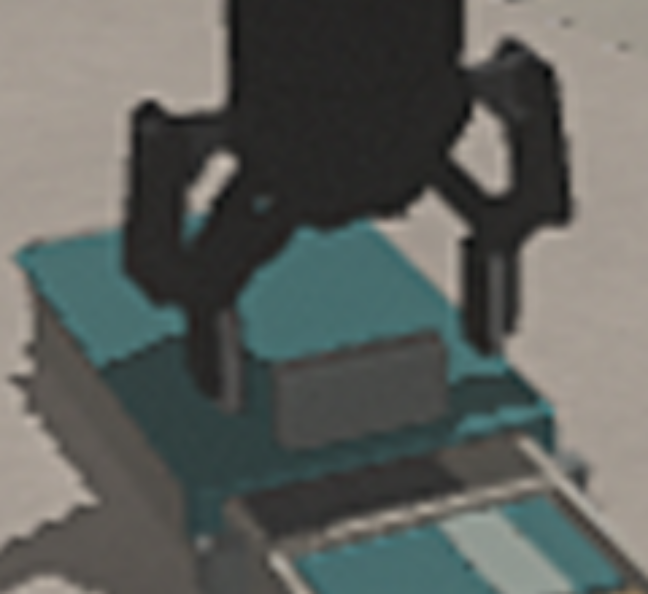

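Call:
move_arm:
  plan:
    - [[0, 0, 0, 0, 0, 0, 0], [0, 0, 0, 0, 0, 0, 0], [0, 0, 0, 0, 0, 0, 0], [0, 0, 0, 0, 0, 0, 0], [0, 0, 0, 0, 0, 0, 0]]
  squeeze: 40

```text
clock: 25.33
position: [600.3, 170.9, 36.3]
orientation: [0.7, -0.7, 0.101, -0.101]
wrist_force: [0.3, -0.3, 1.3]
opening: 0.688
```

```bash
python3 look.py side d23;python3 -c "
import cv2
im=cv2.imread('pics/d23.png');cv2.imwrite('pics/d23.png',cv2.resize(im[30:250,180:420],None,fx=2.7,fy=2.7))"
```

```text
25.3833 [600.2 170.9  36.3] [ -0.4 142.1  36.3] [ 0.3 -0.5  1. ] 0.6876497658517757
```

View pics/d23.png

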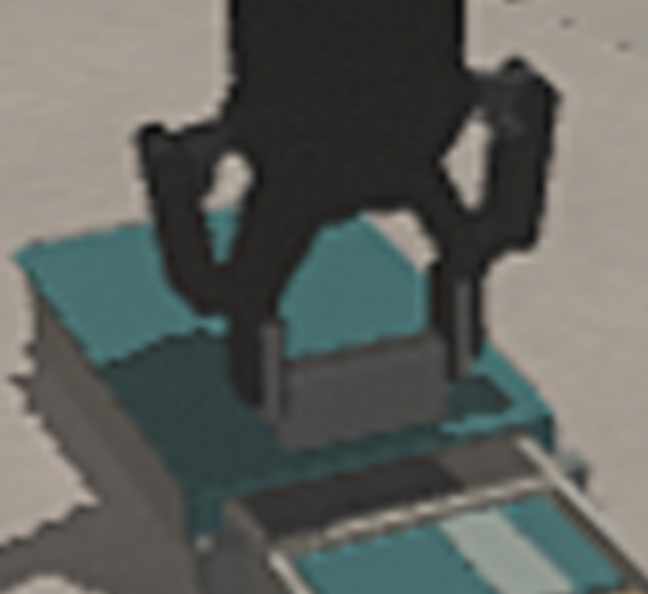

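Call:
move_arm:
  plan:
    - [[0, 0, -0.013, 0, -0.013, 0, 0], [0, 0, -0.013, 0, -0.013, 0, 0], [0, 0, -0.013, 0, -0.013, 0, 0], [0, 0, 0, 0, 0, 0, 0], [0, 0, 0, 0, 0, 0, 0]]

```text
clock: 25.8
position: [600.5, 171.8, 47.9]
orientation: [-0.678, 0.721, -0.104, 0.098]
wrist_force: [1.5, 0.2, -1.7]
opening: 0.688
```

```bash
python3 look.py side d24;python3 -c "
import cv2
im=cv2.imread('pics/d24.png');cv2.imwrite('pics/d24.png',cv2.resize(im[30:250,180:420],None,fx=2.7,fy=2.7))
from h import *
print(Rt().as_matrix().round(3))"
```

```text
25.85 [600.3 171.7  47.7] [ -0.5 142.9  47.7] [ 1.8  0.8 -2.2] 0.6880693342390775
[[ 0.959 -0.017  0.282]
 [-0.283 -0.058  0.957]
 [ 0.001 -0.998 -0.061]]
```

View pics/d24.png

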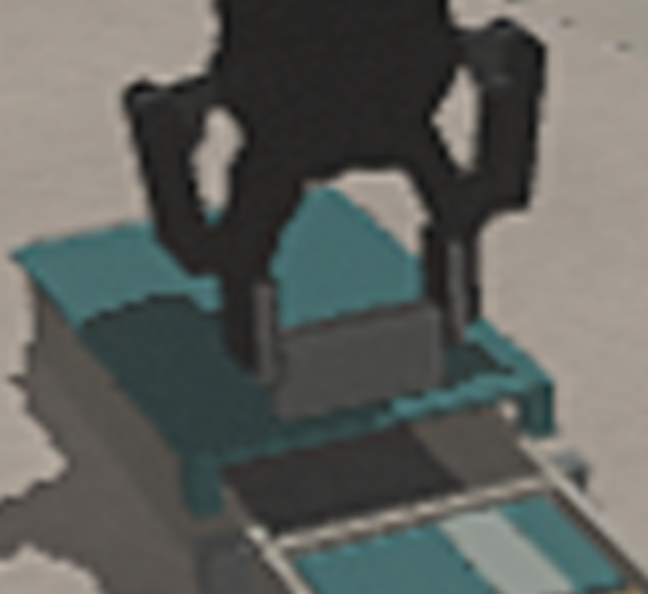

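Call:
move_arm:
  plan:
    - [[0, 0, 0.001, -0.02, 0, 0, 0], [0, 0, 0.002, -0.03, 0, 0, 0], [0, 0, 0.002, -0.03, 0, 0, 0], [0, 0, 0.002, -0.03, 0, 0, 0], [0, 0, 0.002, -0.03, 0, 0, 0], [0, 0, 0.001, -0.013, 0, 0, 0], [0, 0, 0, 0, 0, 0, 0]]

```text
clock: 26.43
position: [586.5, 125.2, 47.4]
orientation: [-0.678, 0.721, -0.105, 0.098]
wrist_force: [0.6, -2.0, -0.8]
opening: 0.684
```

```bash
python3 look.py side d25;python3 -c "
import cv2
im=cv2.imread('pics/d25.png');cv2.imwrite('pics/d25.png',cv2.resize(im[30:270,160:420],None,fx=2.5,fy=2.5))"
```

```text
26.4833 [586.7 125.8  47.5] [-0.7 95.  47.5] [ 0.7 -0.8 -1.2] 0.6894743893335888
```

View pics/d25.png

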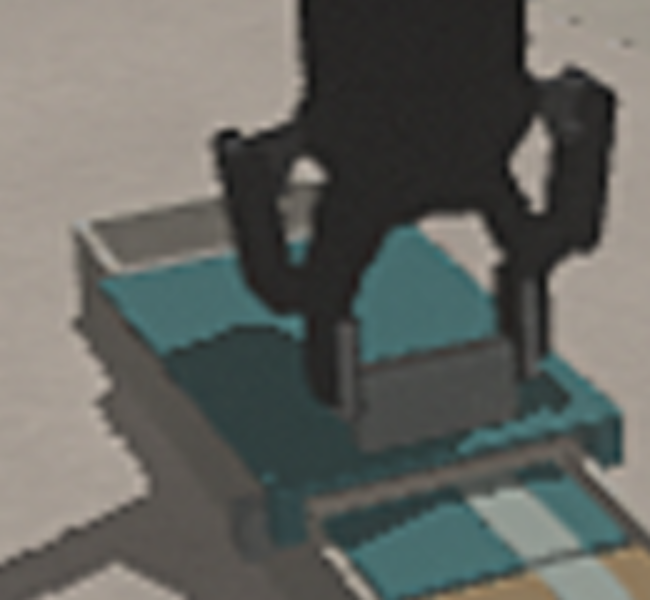

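Call:
move_arm:
  plan:
    - [[0, 0, 0.012, -0.01, 0.013, 0, 0], [0, 0, 0.012, -0.01, 0.013, 0, 0], [0, 0, 0.012, -0.01, 0.013, 0, 0], [0, 0, 0, 0, 0, 0, 0], [0, 0, 0, -0.02, 0, 0, 0], [0, 0, 0, -0.03, 0, 0, 0], [0, 0, 0, -0.03, 0, 0, 0], [0, 0, 0, 0, 0, 0, 0]]

```text
clock: 27.15
position: [577.2, 93.2, 37.1]
orientation: [-0.699, 0.7, -0.101, 0.101]
wrist_force: [0.6, -1.9, -0.5]
opening: 0.689
```

```bash
python3 look.py side d26;python3 -c "
import cv2
im=cv2.imread('pics/d26.png');cv2.imwrite('pics/d26.png',cv2.resize(im[30:270,180:440],None,fx=2.5,fy=2.5))
from h import *
print(Rt().as_matrix().round(3))"
```

```text
27.2 [577.3  93.7  37.2] [-0.7 61.5 37.2] [ 1.4 -0.1  0.1] 0.6887663168986381
[[ 0.959 -0.     0.284]
 [-0.284 -0.001  0.959]
 [-0.    -1.    -0.001]]
```

View pics/d26.png

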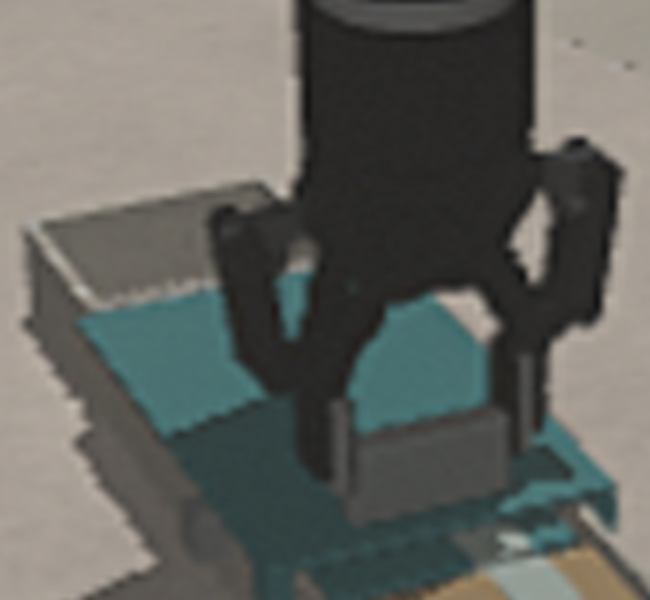

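Call:
move_arm:
  plan:
    - [[0, 0, 0, -0.03, 0, 0, 0], [0, 0, 0, -0.04, 0, 0, 0], [0, 0, 0, -0.04, 0, 0, 0], [0, 0, 0, -0.04, 0, 0, 0], [0, 0, 0, -0.04, 0, 0, 0], [0, 0, 0, -0.04, 0, 0, 0], [0, 0, 0, -0.04, 0, 0, 0], [0, 0, 0, -0.04, 0, 0, 0], [0, 0, 0, -0.04, 0, 0, 0], [0, 0, 0, -0.04, 0, 0, 0], [0, 0, 0, -0.03, 0, 0, 0], [0, 0, 0, 0, 0, 0, 0]]

```text
clock: 28.2
position: [541.4, -28.1, 37.1]
orientation: [-0.699, 0.7, -0.102, 0.101]
wrist_force: [2.3, -1.5, -0.8]
opening: 0.687
```

```bash
python3 look.py side d27
```

```text
28.25 [541.6 -27.3  37.1] [ -1.1 -64.6  37.1] [ 1.4 -0.9 -0.6] 0.6853684359259812
```

View pics/d27.png

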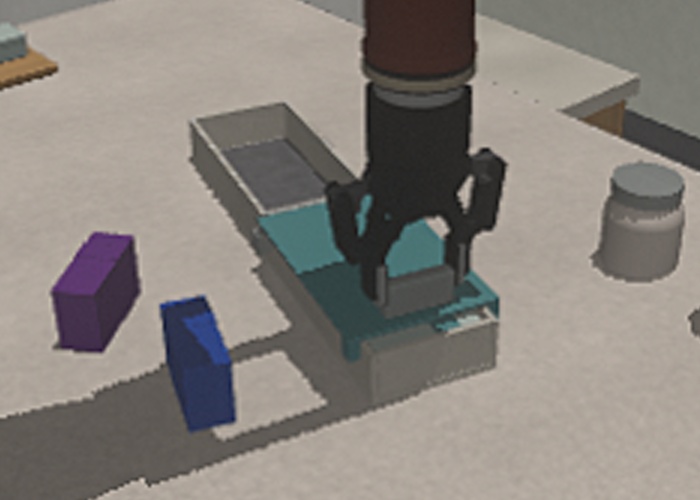

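Nearly there; about 20 mm left. Finish slowly until the stop.

Call:
move_arm:
  plan:
    - [[0, 0, 0, -0.02, 0, 0, 0], [0, 0, 0, -0.015, 0, 0, 0], [0, 0, 0, -0.01, 0, 0, 0], [0, 0, 0, -0.008, 0, 0, 0], [0, 0, 0, 0, 0, 0, 0]]

```text
clock: 28.67
position: [537.5, -41.6, 37.1]
orientation: [-0.7, 0.7, -0.101, 0.101]
wrist_force: [3.2, -1.6, 0.1]
opening: 0.686
```

Call:
move_arm:
  plan:
    - [[0, 0, 0, -0.008, 0, 0, 0], [0, 0, 0, -0.008, 0, 0, 0], [0, 0, 0, 0, 0, 0, 0]]

```text
clock: 28.92
position: [536.1, -46.0, 37.1]
orientation: [0.7, -0.7, 0.101, -0.101]
wrist_force: [3.8, -0.4, 0.1]
opening: 0.686
```

Call:
move_arm:
  plan:
    - [[0, 0, 0, -0.006, 0, 0, 0], [0, 0, 0, -0.005, 0, 0, 0], [0, 0, 0, 0, 0, 0, 0]]

```text
clock: 29.17
position: [535.9, -46.0, 37.0]
orientation: [0.702, -0.698, 0.101, -0.102]
wrist_force: [8.3, 12.3, -1.7]
opening: 0.686
```

```bash
python3 look.py wrist w28; python3 look.py side d28
```

```text
29.2167 [536. -46.  37.] [ -1.2 -84.1  37. ] [ 7.6 11.6 -1.8] 0.6911955436772804
29.2667 [535.9 -46.   37. ] [ -1.3 -84.2  37. ] [ 8.1 11.2 -2.8] 0.694638706637709
```

View pics/d28.png

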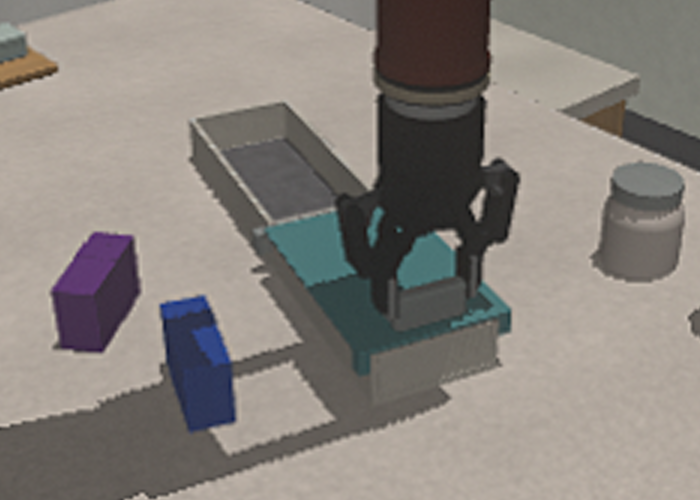

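Call:
move_arm:
  plan:
    - [[0, 0, 0.001, 0.006, 0, 0, 0], [1, 0, 0, 0, 0, 0, 0], [1, 0, 0, 0, 0, 0, 0], [1, 0, 0, 0, 0, 0, 0], [1, 0, -0.06, 0, 0, 0, 0], [1, 0, -0.12, 0, 0, 0, 0], [1, 0, -0.12, 0, 0, 0, 0], [1, 0, -0.12, 0.1, 0, 0, 0], [1, 0, -0.12, 0.12, 0, 0, 0], [1, 0, 0, 0, 0, 0, 0], [1, 0, 0, 0, 0, 0, 0], [1, 0, 0, 0, 0, 0, 0]]

```text
clock: 30.27
position: [550.7, 6.4, 187.4]
orientation: [-0.7, 0.7, -0.101, 0.1]
wrist_force: [-0.2, -0.3, -0.5]
opening: 0.999
```

```bash
python3 look.py wrist w29; python3 look.py side d29
python3 - <<'E'
from h import *
import pickle
for n in ('side','scene'):
    p=r.read_camera(n)
    for t in ['tumbler','cotton_jar','soap_pump']:
        l=r.cut_out(p,t)
        if l: print(n,t,round(l[0]['confidence'],2),ray(p,[l[0]['uv']],45).round())
E
```

```text
30.3167 [550.1   6.2 186.5] [ -2.3 -30.1 186.5] [-0.7 -0.1 -0.6] 1.0005585822598162
30.3667 [550.    6.  186.2] [ -2.4 -30.2 186.2] [-1.4 -1.2 -0.8] 1.001893588741362
side tumbler 0.63 [[ 780. -169.   45.]]
side cotton_jar 0.41 [[ 788. -169.   45.]]
side soap_pump 0.62 [[ 671. -346.   45.]]
scene tumbler 0.89 [[ 766. -181.   45.]]
scene cotton_jar 0.74 [[790. -48.  45.]]
scene soap_pump 0.91 [[ 687. -339.   45.]]
```

View pics/w29.png

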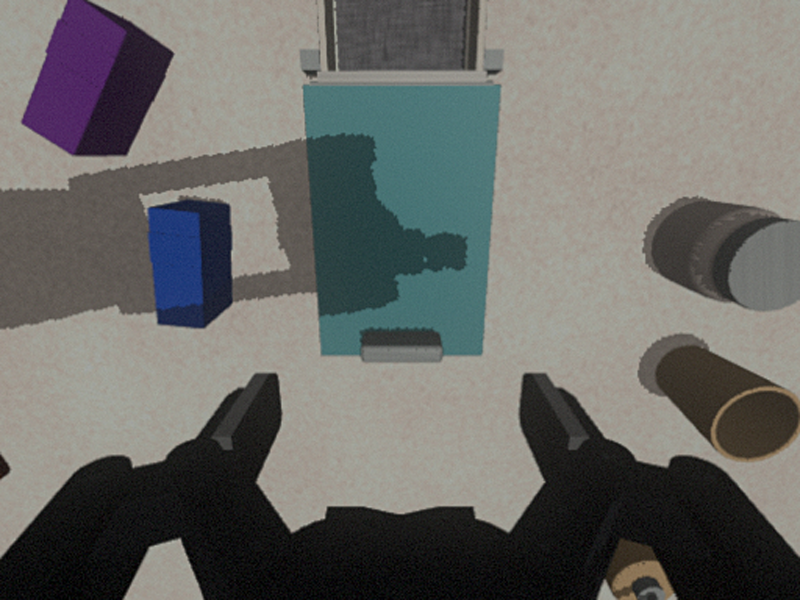

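View pics/d29.png

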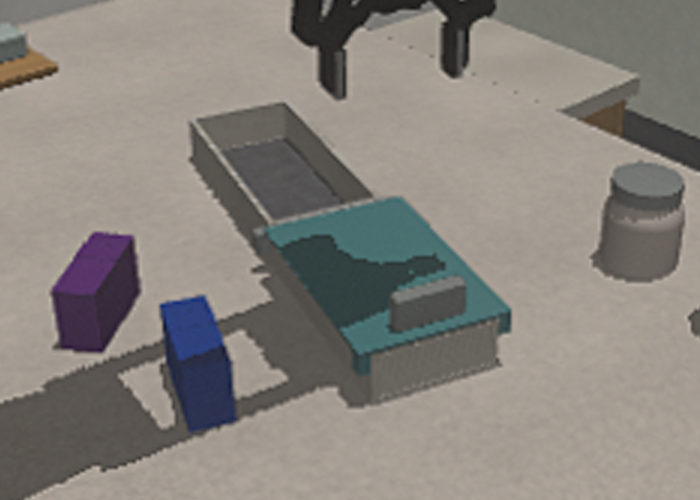

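Run:
```python
from h import *
import pickle
p=pickle.load(open('w29.pkl','rb'))
for n,u,z in [('tr',(304,86),53.5),('tr',(500,86),53.5),('ld',(322,355),53.5),('ld',(483,355),53.5),('bump',(310,50),40),('bump',(310,72),40),('w99',(400,72),46)]: print(n,w2b(ray(p,[np.array(u)*.64],z)[0]).round(1))
r.close_job()
```

```text
tr [-63.5  95.   53.5]
tr [64.3 94.8 53.5]
ld [-63.6 -99.5  53.5]
ld [ 65.4 -99.6  53.5]
bump [-60.7 118.4  40. ]
bump [-61.6 105.5  40. ]
w99 [ -0.9 104.4  46. ]
the job is handed in; nothing more can be done
```

All three cartons are packed flat in the compartment and the lid is fully shut over them. I handed the job in at about 30 s of the 72 s.

**What I did**
- I slid the pale carton to the -y end wall.
- I tipped the teal carton over by pushing on its part above the rim, then dragged it to the +y wall by pressing on its top.
- I put the gold carton into the slot between them.
- I gripped the lid handle, lifted the front edge about 12 mm over the bumps, lowered it, slid it until it hit the stop, and let go.

**Last checks**
- **Cartons:** before I moved the lid, side and wrist pictures showed all three lying flat on the floor, none above the rim.
- **Lid:** its front edge measured at about box y = -99.5 mm against the nominal -100 mm. Its rear edge measured about 95 mm against 97 mm. It met the stop with about 15 N on the wrist. It looks flat in the pictures, but I did not measure its tilt.
- **Contact with cartons:** while sliding the lid the wrist force stayed at about 4 N or less until the stop, so there was no sign of the lid pressing on a carton.
- **Bystanders:** the scene camera puts the pump, tumbler and jar within about 4 mm of where they started. In the last side picture the network took the tumbler for the jar, so I went by the scene camera and the jar's unchanged look.

**What disagreed or failed**
- The shut fingertips ended about 25 mm short of the reported TCP. Because of that, the first push on the pale carton barely moved it and the first try at tipping the teal one missed. I redid both.
- The lid stood at about 14 mm of travel at the start, not at 0.

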